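# Put the collet head back on the grinder's kinematic base

## Robot

A 6-joint arm with a two-finger parallel gripper is mounted at the origin on the work surface. World frame = base frame: x ahead of the robot, y to its left, z up, the work surface at z = 0. Lengths are in mm, angles in degrees, forces in N, time in s.
With the tool pointing down it reaches from about 375 to 975 mm from the base axis. Payload 3.8 kg.
Tool frame: the origin (TCP) lies on the centre line of the jaws, within the pads' length; the fingertips stand 8 mm ahead of it and the grasp point (between the pads) lies 11 mm behind it (manip.tips_ahead is the distance from the TCP to the fingertips, in mm); z points along the fingers, y is the direction in which the jaws open and shut (so a half turn about z gives the same grasp; the last joint's range is limited). The gripper opens to 85 mm and grips with 20 to 120 N. Pads are 22 mm wide; open, the fingers measure 114 mm over their backs; the gripper's body (76 mm by 85 mm) begins 54 mm behind the grasp point. The pads swing forward as they close: fully open they stand 13 mm farther back than shut.
Start: joints at [69.907, 15.12, 91.902, -0, 72.978, -2.114], TCP at [208.353, 642.033, 239.28] pointing down, gripper open.
Joint ranges: [-150.88, 150.88], [-54.13, 125.18], [17.81, 147.31], [-75.09, 255.09], [0, 152.58], [-146.25, 146.25]. Speed limits (degrees/s): [147.25, 147.25, 180, 180, 180, 180].

## Interface

Orientations are given as a 3x3 rotation matrix whose columns are the frame's x, y, z axes.
In Python, from bench import manip, viewer gives the robot as it stands.
- The arm moves only by the tool carry_out, never from a script. Its argument "series" is text: rows parted by semicolons, each of 5 numbers parted by spaces: the shift along the tool's x, y, z scaled (see below), then the turn about the tool's z scaled (see below), then the opening, from -1 (shut) to 1 (fully open), so that 0 is half open. A call has 1 to 20 rows; each row is the pose to reach, as a shift and turn from the pose commanded when the call began, along the tool's axes at that moment; what a row does not reach only later rows make up. The controller multiplies each number of a shift by 10 cm and each number of a turn by pi/2 rad. A row lasts 1/10 s, in which the tool goes at most 50 mm and 8.59 degrees, less where a joint would pass 70% of its speed; a pose out of reach is approached as far as the arm can. A call with a number of a shift or a turn outside -1 to 1 is refused whole. A call with a gripper value outside its range is refused whole. The fingers move at their own pace and stop on an object; the grip force is fixed at half the most. Time passes only in rows, so rows that repeat a pose let the fingers close. It gives the time, the measured TCP pose, the force and the opening at its end, in the units of the state.
- manip.get_obs(): the state, without advancing time (a new reading comes with each control period).
- viewer.snapshot(name): name is "side" or "top"; returns (picture, depth): 480x640x3 uint8, blue, green, red; 480x640 float32, mm along the optical axis (not along the pixel's ray), 0 where there is no reading.
- viewer.camera_params(name): a dict with "K" (3x3 intrinsics, pixels), "cam_to_world" (4x4, takes a point from camera to world coordinates). Camera axes: x right, y down, z forward; pixel columns grow to the right and rows downward; lengths in mm; the calibration is good to about 2 mm. A picture is of the moment at which its call begins. camera_params takes no time and is no camera call.
- manip.finish_job(): hands the job in, once; it reports no verdict.
The state is a dict: "clock": time; "joints": joint angles; "qd": joint speeds; "joint_efforts": joint torques, N m; "eef_pos": TCP position; "tcp_rot": TCP orientation; "wrist_force": force on the tool from outside, world axes, zero at the start; "moment": the same for the moment, N m; "finger_gap": finger opening in mm.
Only numpy, scipy, OpenCV 4.12 (cv2) and the standard library are available. Lean on these libraries where they do the work, as an engineer would, in place of code of your own. Each camera call takes 0.05 s, during which the arm holds its last target.

## Task

Put the collet head that stands on the bench back on the tool grinder: let its three ball feet down upright and lightly onto the kinematic base, feel them into the cone, the vee groove and the flat until the head is fully home on all three, and take your hand off. The seats are ground, so never bump or bear down hard on them. Then swing the hold-down arm round by its pin until it lies square over the head's base plate.

Things in the scene. Friction and masses are not known exactly. Their poses are not given: they have to be found in the camera images.
- grinder: Fixed bench tool grinder: white bed, bright saddle table, wheel head on its -y side (wheel face at y -118 mm, z 110 to 221). Origin on the bench under the nominal place of the head, axes as the head's when home, z up. On the saddle a dark base plate, 150 x 155 mm, carries three steel seat blocks about 48 mm square; a head pressed on them above 30 N spoils them.
- nominal_cone (a point): Nominal centre of the ball foot when home in the cone: grinder (-26, +45, 105.6) mm. Block top at z 100; cone 17 mm wide at the top, 90 degrees, a foot sinks 4.4 mm into it. The base plate, with all three seats, truly stands where its last alignment left it: up to 11 mm off nominal in x and in y, not turned; heights are true. It is screwed down and does not give.
- nominal_vee (a point): Nominal centre of the ball foot when home in the vee: grinder (-26, -45, 105.6) mm. Block top at z 100. The vee has the cone's section (17 mm, 90 degrees, a foot sinks 4.4 mm) and runs along grinder y the whole 48 mm of its block, pointing at the cone. Off by the same shift as the cone.
- nominal_flat (a point): Nominal centre of the ball foot when home on the flat: grinder (+48, 0, 105.6) mm; top of that lower block at z 95.6 mm, 46 x 48 mm. Off by the same shift as the cone.
- head: Collet head, 0.6 to 0.9 kg, at first standing on the bench: dark base plate 112 x 124 x 12 mm (x -45 to +67, y -62 to +62, z 20 to 32 mm) on three 20 mm steel ball feet, carrying an upright bored block with collet nut and drill towards -y (to y -61). Origin between the feet at the level of the balls' undersides, z up. Home when level, origin at z 95.6 mm over the bench, axes parallel to the grinder's.
- head_block (a point): Middle of the head's upright block, on the head at (-8, 0, 68) mm. The block is 46 mm wide in x (two flat side faces, the ones to lift it by), 24 mm thick in y, z 32 to 104 mm, its bore along y with the nut (36 mm) on its -y and a ring (41 mm) on its +y face at z 70.
- foot_cone (a point): Centre of the 20 mm ball foot for the cone, on the head at (-26, +45, 10) mm.
- foot_vee (a point): Centre of the 20 mm ball foot for the vee, on the head at (-26, -45, 10) mm.
- foot_flat (a point): Centre of the 20 mm ball foot for the flat, on the head at (+48, 0, 10) mm.
- clamp (a joint): Swing hold-down arm on a post at grinder (106, 0) mm, turning about the vertical: 0 = along grinder +y, clear (starts 0 to 0.15); 1.57 = along -x, square over the base plate; stop at 1.62; counterclockwise from above. Stays where left (0.08 N m). Arm 77 mm long, z 135 to 146 mm; the sprung ball under its tip, 68 mm from the post, rides 1 mm up onto the plate with about 3 N.
- clamp_pin (a point): Upright steel pin on the hold-down arm, 12 mm across, 40 mm from the post's axis, z 146 to 190 mm over the bench, with a 15 mm ball on top (to z 201 mm). The point is on its axis at z 173.5 mm.
Things that resemble listed ones, but are neither listed nor needed, are in the scene too. What is shaped like the head but orange or turquoise is not meant.

How it is judged:
By the outcome, as a careful person would: the job done as asked, in the order asked, and still so for the second after the job is handed in, with the robot touching nothing.
It also fails if it takes over 72 s, if anything falls off the work surface, if the arm or the gripper's body presses on something with over 40 N, if the wrist force passes 120 N, or if a joint passes its speed limit or range.

## Working session

There is one attempt and no reset: what is moved stays moved. The work goes in short steps, Python scripts to look and compute and a tool call to move; the robot and the scene stay as the last step left them, time stands still between calls to the robot, and variables do not carry over. Pictures are saved under pics/ and viewed, and the job is handed in when it is done.

Besides the shell and the picture viewer there is one more tool, called after ">>>" in YAML: its name, and indented under it one key for each argument. carry_out: Moves the arm, as the interface text tells. Shifts and turns lie within -1 to 1; 1 stands for 10 cm of shift or pi/2 rad of turn. Its arguments: {"type":"object","properties":{"series":{"type":"string"}},"required":["series"]}

```bash
ls; mkdir -p pics; python3 - <<'E'
from bench import manip, viewer
import cv2, numpy as np, json
np.set_printoptions(suppress=True,precision=3)
print(manip.get_obs(), manip.tips_ahead)
for n in("side","top"):
    p,d=viewer.snapshot(n); cv2.imwrite(f"pics/{n}0.png",p); np.savez(f"pics/{n}0.npz",p=p,d=d)
    c=viewer.camera_params(n); print(n,c)
E
```

```text
pics
{'clock': 0.0, 'joints': array([69.906, 15.17 , 91.982, -0.002, 72.977, -2.114]), 'qd': array([-0.006,  0.07 ,  0.005, -0.13 , -0.001, -0.068]), 'joint_efforts': array([ -0.002, -51.514, -36.73 ,  -0.   ,   0.014,   0.   ]), 'eef_pos': array([208.125, 641.358, 237.94 ]), 'tcp_rot': array([[-0.951,  0.309, -0.001],
       [ 0.309,  0.951, -0.002],
       [ 0.   , -0.002, -1.   ]]), 'wrist_force': array([ 0.014, -0.222, -0.354]), 'moment': array([ 0.005, -0.024, -0.02 ]), 'finger_gap': 85.39637239342122} 8.0
side {'K': array([[593.222,   0.   , 322.339],
       [  0.   , 593.222, 239.206],
       [  0.   ,   0.   ,   1.   ]]), 'cam_to_world': array([[   0.957,   -0.168,    0.238,  200.496],
       [  -0.291,   -0.541,    0.789, -863.81 ],
       [  -0.004,   -0.824,   -0.566,  923.207],
       [   0.   ,    0.   ,    0.   ,    1.   ]])}
top {'K': array([[474.085,   0.   , 318.654],
       [  0.   , 474.085, 241.573],
       [  0.   ,   0.   ,   1.   ]]), 'cam_to_world': array([[  -0.027,   -0.991,    0.129,  417.597],
       [  -1.   ,    0.026,   -0.011,  228.337],
       [   0.008,   -0.129,   -0.992, 1094.77 ],
       [   0.   ,    0.   ,    0.   ,    1.   ]])}
```

View pics/side0.png

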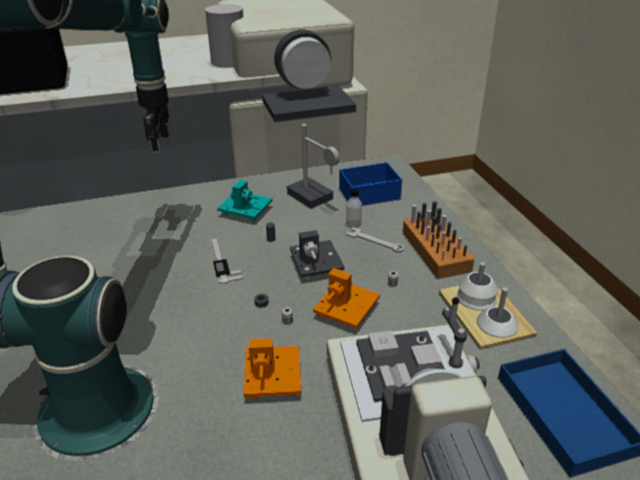

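View pics/top0.png

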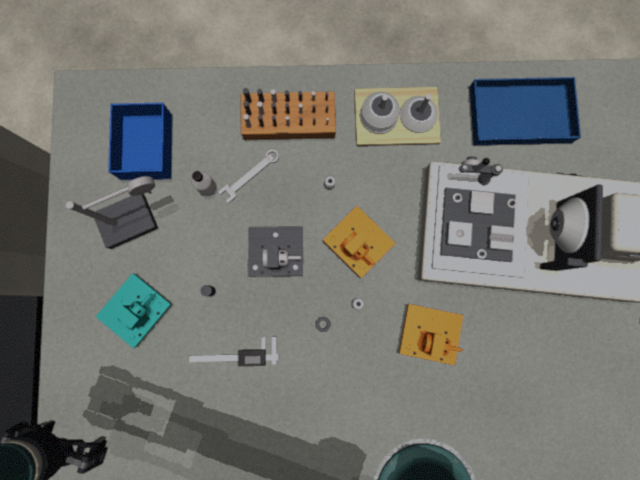

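```bash
cat > h.py <<'E'
import numpy as np, cv2
np.set_printoptions(suppress=True,precision=2)
from bench import manip, viewer
def cloud(n,d):
    c=viewer.camera_params(n);K=c["K"];T=c["cam_to_world"]
    v,u=np.mgrid[0:480,0:640]
    P=np.stack([(u-K[0,2])/K[0,0]*d,(v-K[1,2])/K[1,1]*d,d],-1)
    return P@T[:3,:3].T+T[:3,3]
def ray(n,u,v,z):
    c=viewer.camera_params(n);K=c["K"];T=c["cam_to_world"]
    r=T[:3,:3]@np.array([(u-K[0,2])/K[0,0],(v-K[1,2])/K[1,1],1]);o=T[:3,3]
    return o+r*(z-o[2])/r[2]
def proj(n,p):
    c=viewer.camera_params(n);K=c["K"];T=c["cam_to_world"]
    q=T[:3,:3].T@(np.array(p)-T[:3,3]);q=K@q;return q[:2]/q[2]
def tri(u1,u2):
    A=[];b=[]
    for n,u in(("top",u1),("side",u2)):
        c=viewer.camera_params(n);K=c["K"];T=c["cam_to_world"]
        r=T[:3,:3]@np.array([(u[0]-K[0,2])/K[0,0],(u[1]-K[1,2])/K[1,1],1]);r/=np.linalg.norm(r)
        M=np.eye(3)-np.outer(r,r);A.append(M);b.append(M@T[:3,3])
    A=np.vstack(A);b=np.hstack(b);x,res,_,_=np.linalg.lstsq(A,b,rcond=None);return x,np.linalg.norm(A@x-b)
def load(n,i): 
    z=np.load(f"pics/{n}{i}.npz");return z["p"],z["d"]
def crop(p,x0,y0,x1,y1,s,name): cv2.imwrite(name,cv2.resize(p[y0:y1,x0:x1],None,fx=s,fy=s,interpolation=cv2.INTER_CUBIC))
E
python3 - <<'E'
from h import *
a,_=load("top",0);b,_=load("side",0)
crop(a,235,215,315,290,7,"pics/c1.png");crop(b,280,220,350,285,8,"pics/c2.png")
crop(a,415,140,545,300,3.7,"pics/c3.png");crop(b,325,290,485,420,4.6,"pics/c4.png")
E
```

```text
(no output)
```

View pics/c1.png

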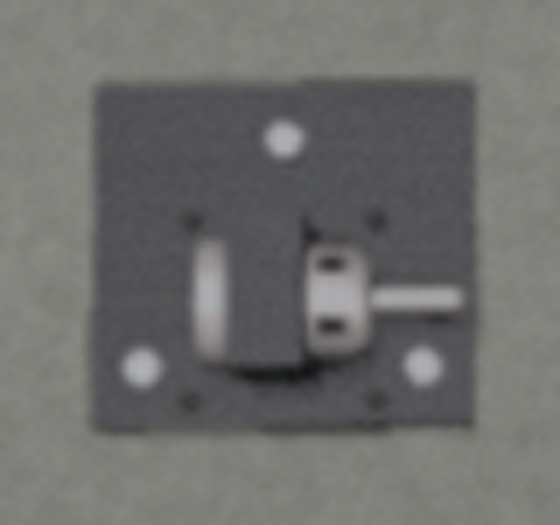

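View pics/c2.png

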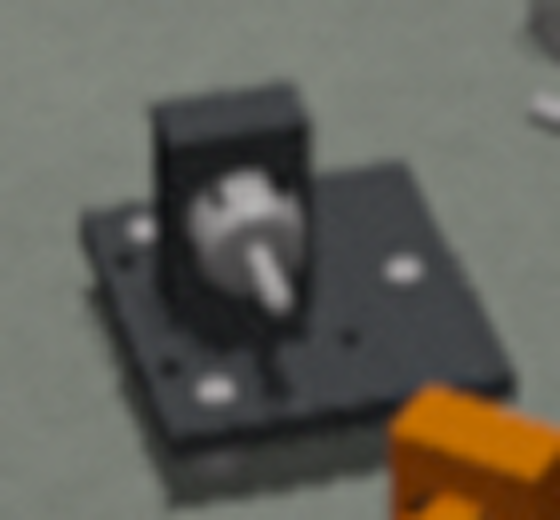

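View pics/c3.png

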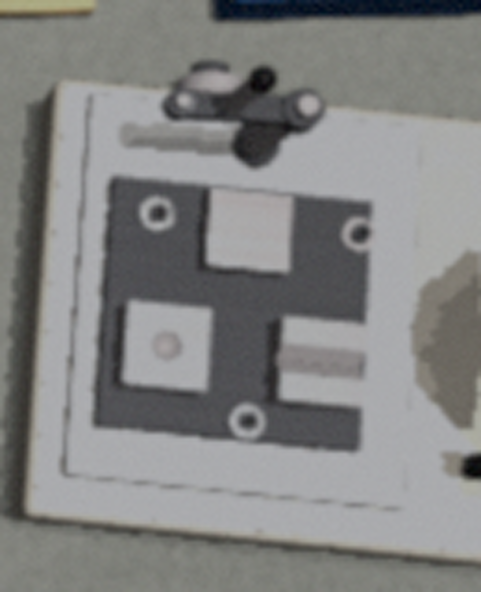

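View pics/c4.png

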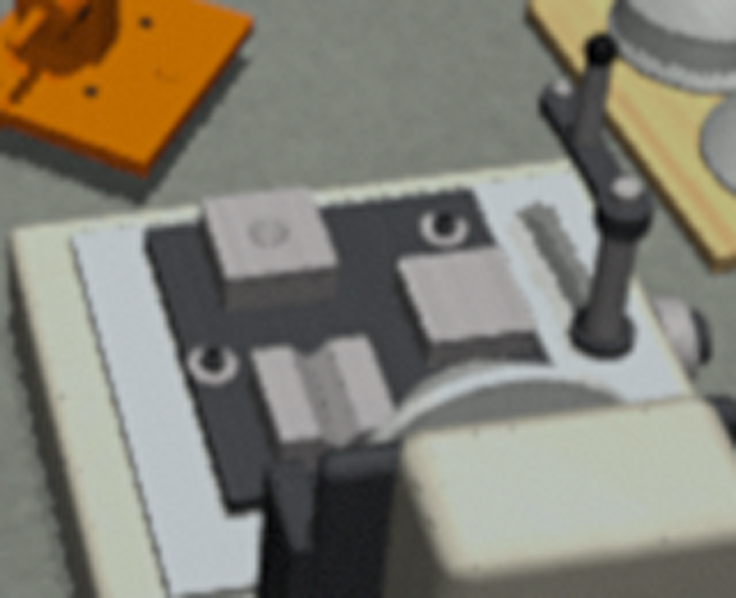

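```bash
python3 - <<'E'
from h import *
(a,da),(b,db)=load("top",0),load("side",0)
def dots(p,x0,y0,x1,y1,thr):
    g=p[y0:y1,x0:x1].astype(float).min(2)
    m=(g>thr).astype(np.uint8);n,l,s,c=cv2.connectedComponentsWithStats(m)
    out=[]
    for i in range(1,n):
        if s[i,4]<4: continue
        k=cv2.dilate((l==i).astype(np.uint8),np.ones((3,3)))>0
        w=np.clip(g-95,0,None)*k;yy,xx=np.mgrid[y0:y1,x0:x1]
        out.append([(w*xx).sum()/w.sum(),(w*yy).sum()/w.sum(),s[i,4]])
    return np.array(out)
print(dots(a,249,228,301,275,140));print(dots(b,292,240,344,275,140))
P=cloud("top",da);Q=cloud("side",db)
# head z stats
print("z plate",P[232:238,255:265,2].mean(),P[245:250,255:262,2].mean(),"block top",P[252:262,268:277,2].round(0))
print("cone blk z",P[225:245,450:470,2][::3,::3].round(0))
print("flat",P[197:210,474:490,2][::3,::3].round(0)); print("vee",P[230:247,492:512,2][::3,::3].round(0))
E
```

```text
[[275.12 234.42  15.  ]
 [264.48 256.77  38.  ]
 [282.78 256.85  49.  ]
 [293.62 257.06  31.  ]
 [254.79 267.05  17.  ]
 [294.98 266.8   16.  ]]
[[310.14 245.    24.  ]
 [312.98 253.73  10.  ]
 [329.96 253.17   5.  ]
 [306.51 268.21   6.  ]]
z plate 30.997664633718063 31.607946586179814 block top [[105. 103. 101. 103. 103. 103. 104. 102. 103.]
 [103. 105. 101. 103. 104. 105. 103. 105. 104.]
 [102. 103. 102. 102. 105. 105. 100. 103. 102.]
 [104. 103. 104. 102. 103. 105. 100. 103. 104.]
 [102. 103. 105. 102. 105. 106. 103. 105. 105.]
 [105. 102. 104. 104. 102. 104. 104. 106. 102.]
 [104. 103. 105. 104. 102. 105. 103. 103. 104.]
 [102. 103. 104. 105. 102. 105. 104. 104. 105.]
 [104. 105. 105. 102. 102. 104. 104. 103. 102.]
 [103. 101. 104. 105. 101. 105. 103. 107. 102.]]
cone blk z [[1095.   99.   96.  100.   99.   99.   99.]
 [  98.   98.  103.   98.   98.  101.  103.]
 [  98.   99.   99.   95.   99.  102.   98.]
 [  97.   98.   98.   91.   98.  101.   98.]
 [  97.  100.   97.   95.   99.   98.   96.]
 [  99.   99.   98.  101.   99.   97.  100.]
 [  97.   99.   95.  100.  100.  100.   98.]]
flat [[  92.   92.   92.   96.   95.   95.]
 [  96.   95.   93.   94.   98.   98.]
 [  94.   94.   94.   91.   94.   92.]
 [  92.   95.   95.   93.   96.   94.]
 [  94.   97.   93.   95. 1095.   97.]]
vee [[100. 101.  98.  99.  98. 101.  99.]
 [ 97. 101.  96. 100.  97.  99. 100.]
 [ 92.  89.  94.  93.  95.  95.  93.]
 [ 97.  96.  96.  89.  93.  89.  90.]
 [102.  99.  99.  98. 100. 101.  99.]
 [ 98. 100. 103. 100.  96.  99.  98.]]
```

```bash
python3 - <<'E'
from h import *
(a,da),(b,db)=load("top",0),load("side",0)
# head
td=[[275.12,234.42],[254.79,267.05],[294.98,266.8]]
sd=[[329.96,253.17],None,[306.51,268.21]]
H=np.array([[48,0],[-26,45],[-26,-45]])
def fit(H,W):
    hc=H.mean(0);wc=W.mean(0);A=H-hc;B=W-wc
    th=np.arctan2((A[:,0]*B[:,1]-A[:,1]*B[:,0]).sum(),(A*B).sum());R=np.array([[np.cos(th),-np.sin(th)],[np.sin(th),np.cos(th)]])
    t=wc-R@hc;return np.degrees(th),t,(H@R.T+t-W)
W=np.array([ray("top",*u,32)[:2] for u in td]);print(W,fit(H,W))
for t,s in zip(td,sd):
    if s: print(tri(t,s))
c3=lambda x,y:((x+.5)/3.7-.5+415,(y+.5)/3.7-.5+140)
c4=lambda x,y:((x+.5)/4.6-.5+325,(y+.5)/4.6-.5+290)
print("cone",tri(c3(167,346),c4(268,234)), ray("top",*c3(167,346),100),ray("side",*c4(268,234),100))
# block masks
g=a.astype(int).min(2)
P=cloud("top",da)
for nm,(x0,y0,x1,y1),z in(("cone",(443,216,477,250),100),("flat",(466,185,499,218),95.6),("vee",(484,221,516,252),100)):
    m=((g[y0:y1,x0:x1]>125)).astype(np.uint8); m=cv2.morphologyEx(m,cv2.MORPH_CLOSE,np.ones((5,5)))
    cs,_=cv2.findContours(m,0,2);c=max(cs,key=cv2.contourArea)+np.array([x0,y0])
    bx=cv2.boxPoints(cv2.minAreaRect(c)); w=np.array([ray("top",*q,z) for q in bx])
    print(nm,bx.tolist(),w[:,:2].tolist(),"ctr",w.mean(0),"sides",np.linalg.norm(w-np.roll(w,1,0),axis=1),"ang",np.degrees(np.arctan2(w[1,1]-w[0,1],w[1,0]-w[0,0])))
E
```

```text
[[574.62 314.27]
 [501.87 360.94]
 [500.05 270.86]] (np.float64(-1.2074448112256748), array([526.85, 315.33]), array([[ 0.21,  0.05],
       [-0.07, -0.07],
       [-0.15,  0.03]]))
(array([575.44, 314.28,  30.43]), np.float64(0.8340778532464206))
(array([500.7 , 270.81,  30.43]), np.float64(0.7641696396369791))
cone (array([558.23, -84.54,  97.11]), np.float64(0.9549774855566177)) [557.17 -83.44 100.  ] [557.68 -87.29 100.  ]
cone [[447.2079162597656, 242.92079162597656], [449.4257507324219, 220.74256896972656], [472.4950866699219, 223.0494842529297], [470.2772521972656, 245.2277069091797]] [[536.9445899375454, -55.38188036465078], [584.4480764331765, -63.082269927556695], [578.2017587524905, -112.0582051863608], [530.7483160170697, -104.05901097174154]] ctr [557.59 -83.65 100.  ] sides [49.07 48.12 49.37 48.12] ang -9.207643577430401
flat [[466.0, 185.0], [498.0, 185.0], [498.0, 212.0], [466.0, 212.0]] [[662.6299118980342, -105.2339499957829], [660.8928922040831, -174.6897729983546], [601.5397682283331, -170.17176071583924], [603.2960519926944, -101.23911403299093]] ctr [ 632.09 -137.83   95.6 ] sides [59.47 69.48 59.52 68.96] ang -91.43261071315455
vee [[491.0, 221.0], [515.0, 221.0], [515.0, 251.0], [491.0, 251.0]] [[581.6130271524028, -151.95108645964092], [580.296009843553, -203.33058488962843], [515.9796005120462, -198.13397674867548], [517.3117296351662, -147.1801675532505]] ctr [ 548.8  -175.15  100.  ] sides [64.48 51.4  64.53 50.97] ang -91.46834856472923
```

```bash
python3 - <<'E'
from h import *
a,da=load("top",0);g=cv2.GaussianBlur(a,(0,0),0.6).astype(float).mean(2)
def edge(axis,fixed,lo,hi,z,thr=None):
    pts=[]
    for f in fixed:
        s=g[f,lo:hi] if axis=='x' else g[lo:hi,f]
        d=np.abs(np.diff(s));i=d.argmax();sl=slice(max(0,i-2),i+3)
        p=lo+(d[sl]*(np.arange(len(d))[sl]+.5)).sum()/d[sl].sum()
        pts.append((p,f) if axis=='x' else (f,p))
    pts=np.array(pts,np.float32);w=np.array([ray("top",*q,z)[:2] for q in pts],np.float32)
    v=cv2.fitLine(w,cv2.DIST_HUBER,0,.01,.01).ravel();
    n=np.array([-v[1],v[0]]);r=(w-v[2:])@n
    ang=np.degrees(np.arctan2(v[1],v[0]));ang=(ang+45)%90-45
    return round(ang,2),v[2:].round(1),"rms",r.std().round(2)
print("plate left",edge('x',range(194,250),438,448,70))
print("plate bot",edge('y',range(446,508),252,266,70))
print("bed left",edge('x',range(170,276),422,438,50))
print("bed bottom",edge('y',range(430,630),276,300,40))
print("vee blk bottom",edge('y',range(494,511),246,252,100),"top",edge('y',range(494,511),222,230,100))
print("vee groove top",edge('y',range(493,511),230,235,100),"bot",edge('y',range(493,511),237,244,100),"left",edge('x',[228,229,230,231,243,244,245],485,496,100))
print("cone blk: L",edge('x',range(224,241),444,453,100),"R",edge('x',range(227,243),467,476,100),"T",edge('y',range(453,470),217,226,100),"B",edge('y',range(450,467),240,249,100))
print("flat blk: L",edge('x',range(195,209),466,475,95.6),"R",edge('x',range(197,210),490,498,95.6),"T",edge('y',range(475,490),186,195,95.6),"B",edge('y',range(474,489),207,217,95.6))
E
```

```text
plate left (np.float32(-7.42), array([595.7, -55.5], dtype=float32), 'rms', np.float32(0.32))
plate bot (np.float32(-7.44), array([ 505.5, -119.6], dtype=float32), 'rms', np.float32(1.88))
bed left (np.float32(-7.14), array([581.9, -22.7], dtype=float32), 'rms', np.float32(0.66))
bed bottom (np.float32(-7.25), array([ 430. , -285.8], dtype=float32), 'rms', np.float32(0.73))
vee blk bottom (np.float32(-6.56), array([ 522. , -168.8], dtype=float32), 'rms', np.float32(0.08)) top (np.float32(-7.28), array([ 570.7, -173.8], dtype=float32), 'rms', np.float32(0.11))
vee groove top (np.float32(-4.38), array([ 555.6, -169.9], dtype=float32), 'rms', np.float32(0.15)) bot (np.float32(-6.83), array([ 538.2, -170.9], dtype=float32), 'rms', np.float32(0.35)) left (np.float32(-7.88), array([ 550. , -148.2], dtype=float32), 'rms', np.float32(0.07))
cone blk: L (np.float32(-7.56), array([560.3, -58.9], dtype=float32), 'rms', np.float32(0.15)) R (np.float32(-7.02), array([ 550.4, -107.3], dtype=float32), 'rms', np.float32(0.1)) T (np.float32(-7.38), array([581.6, -87.5], dtype=float32), 'rms', np.float32(0.09)) B (np.float32(-7.37), array([533.9, -77.3], dtype=float32), 'rms', np.float32(0.09))
flat blk: L (np.float32(-8.42), array([ 624.5, -112.5], dtype=float32), 'rms', np.float32(0.33)) R (np.float32(-7.78), array([ 621.9, -161.3], dtype=float32), 'rms', np.float32(0.13)) T (np.float32(-7.07), array([ 649.5, -139.3], dtype=float32), 'rms', np.float32(0.4)) B (np.float32(-6.87), array([ 602. , -134.2], dtype=float32), 'rms', np.float32(0.26))
```

```bash
cat > go.py <<'E'
# usage: go.py plan X Y Z YAW  | go.py did sx sy sz turn   (yaw = world direction of tool y)
import sys,json,numpy as np,os
from bench import manip
f="cmd.json"
c=json.load(open(f)) if os.path.exists(f) else [208.353,642.033,239.28,72.021]
def ax(y):
    y=np.radians(y);Y=np.array([np.cos(y),np.sin(y),0]);Z=np.array([0,0,-1.]);return np.array([np.cross(Y,Z),Y,Z])
v=[float(q) for q in sys.argv[2:]]
if sys.argv[1]=="did":
    c=list(np.array(c[:3])+100*np.array(v[:3])@ax(c[3]))+[c[3]-90*v[3]];json.dump(c,open(f,"w"))
    o=manip.get_obs();R=o["tcp_rot"]
    print("cmd",np.round(c,2),"meas",o["eef_pos"].round(2),"yaw",round(np.degrees(np.arctan2(R[1,1],R[0,1])),2),"tilt",R[:2,2].round(4))
else:
    s=ax(c[3])@(np.array(v[:3])-c[:3])/100;print("shift",s.round(4),"turn",round((c[3]-v[3])/90,4))
E
python3 - <<'E'
from bench import manip
import numpy as np
R=manip.get_obs()["tcp_rot"];print(np.degrees(np.arctan2(R[1,1],R[0,1])))
E
python3 go.py plan 518.9 315.5 239.28 -1.2
```

```text
72.01931526102415
shift [-3.9617 -2.1473  0.    ] turn 0.8136
```

>>> carry_out:
  series: "-0.5 -0.27 0 0.2 1; -1 -0.54 0 0.4 1; -1 -0.54 0 0.4 1; -1 -0.54 0 0.4 1; -1 -0.54 0 0.4 1"

```text
clock: 0.6
eef_pos: [287.3, 558.9, 238.8]
tcp_rot: [[-0.586, 0.811, -0.001], [0.811, 0.586, -0.001], [-0.0, -0.001, -1.0]]
wrist_force: [-0.1, 1.1, 0.3]
finger_gap: 85.2
```

```bash
python3 go.py did -1 -.54 0 .4;python3 go.py plan 518.9 315.5 239.28 -1.2
```

```text
cmd [286.8  559.8  239.28  36.02] meas [287.26 558.93 238.77] yaw 35.84 tilt [-0.0006 -0.0008]
shift [-3.3409  0.4405  0.    ] turn 0.4136
```

>>> carry_out:
  series: "-0.5 0.065 0 0.1 1; -1 0.13 0 0.2 1; -1 0.13 0 0.3 1; -1 0.13 0 0.4 1; -1 0.13 0 0.4136 1;-1 0.13 0 0.4136 1"

```text
clock: 1.2
eef_pos: [355.8, 486.7, 238.9]
tcp_rot: [[0.018, 1.0, -0.0], [1.0, -0.018, -0.0], [-0.0, -0.0, -1.0]]
wrist_force: [0.0, -0.2, -0.2]
finger_gap: 85.2
```

```bash
python3 go.py did -1 .13 0 .4136;python3 go.py plan 518.9 315.5 239.28 -1.2
```

```text
cmd [356.12 486.57 239.28  -1.2 ] meas [355.83 486.66 238.91] yaw -1.05 tilt [-0.0005 -0.0005]
shift [-1.6761  1.6633  0.    ] turn -0.0
```

>>> carry_out:
  series: "-0.45 0.45 0 0 1; -0.85 0.85 0 0 1; -0.85 0.85 0 0 1; -0.85 0.85 0 0 1"

```text
clock: 1.6
eef_pos: [440.9, 398.1, 239.0]
tcp_rot: [[0.021, 1.0, 0.0], [1.0, -0.021, -0.001], [-0.001, 0.0, -1.0]]
wrist_force: [-0.1, 0.2, 0.2]
finger_gap: 85.3
```

```bash
python3 go.py did -.85 .85 0 0;python3 go.py plan 518.9 315.5 160 -1.2
```

```text
cmd [439.32 399.8  239.28  -1.2 ] meas [440.85 398.13 239.05] yaw -1.19 tilt [ 0.0003 -0.0008]
shift [-0.8261  0.8133  0.7928] turn -0.0
```

>>> carry_out:
  series: "-0.45 0.45 0.3 0 1; -0.826 0.813 0.5 0 1; -0.826 0.813 0.79 0 1; -0.826 0.813 0.79 0 1; -0.826 0.813 0.79 0 1; -0.826 0.813 0.79 0 1; -0.826 0.813 0.79 0 1"

```text
clock: 2.3
eef_pos: [519.2, 317.5, 162.3]
tcp_rot: [[0.019, 1.0, 0.003], [1.0, -0.019, 0.002], [0.002, 0.003, -1.0]]
wrist_force: [0.5, -0.7, 1.0]
finger_gap: 85.8
```

```bash
python3 go.py did -.826 .813 .79 0;python3 go.py plan 518.9 315.5 64 -1.2
python3 - <<'E'
from h import *
for n in("side","top"):
    p,d=viewer.snapshot(n); cv2.imwrite(f"pics/{n}1.png",p); np.savez(f"pics/{n}1.npz",p=p,d=d)
b,_=load("side",1);crop(b,250,130,410,290,3.7,"pics/d2.png")
E
```

```text
cmd [518.87 315.51 160.28  -1.2 ] meas [519.16 317.49 162.32] yaw -1.07 tilt [0.0027 0.002 ]
shift [-1.000e-04  3.000e-04  9.628e-01] turn -0.0
```

View pics/d2.png

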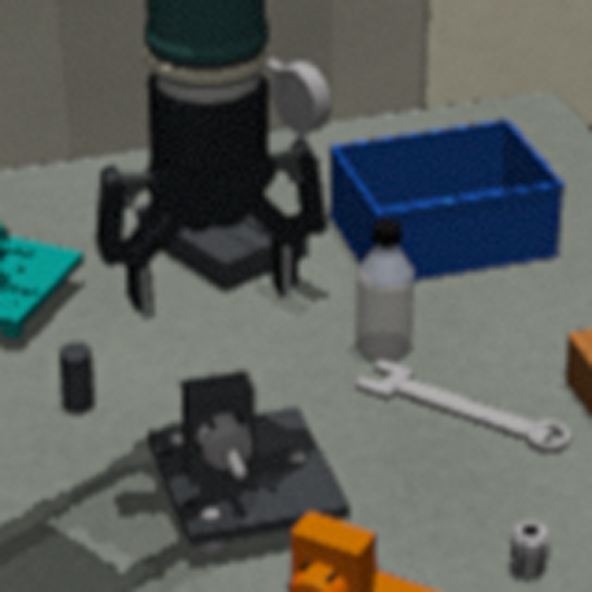

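>>> carry_out:
  series: "0 0 0.1 0 1; 0 0 0.3 0 1; 0 0 0.5 0 1; 0 0 0.7 0 1; 0 0 0.85 0 1; 0 0 0.96 0 1; 0 0 0.96 0 1; 0 0 0.96 0 1; 0 0 0.96 0 1"

```text
clock: 3.3
eef_pos: [519.8, 316.0, 65.4]
tcp_rot: [[0.021, 1.0, 0.002], [1.0, -0.021, 0.001], [0.001, 0.002, -1.0]]
wrist_force: [0.8, -1.1, -0.1]
finger_gap: 85.4
```

```bash
python3 go.py did 0 0 .96 0
python3 - <<'E'
from h import *
for n in("side","top"):
    p,d=viewer.snapshot(n); cv2.imwrite(f"pics/{n}2.png",p); np.savez(f"pics/{n}2.npz",p=p,d=d)
b,_=load("side",2);a,_=load("top",2);x=cv2.resize(b[190:290,250:370],None,fx=4,fy=4,interpolation=2);y=cv2.resize(a[200:300,225:325],None,fx=3,fy=4,interpolation=2)
cv2.imwrite("pics/d3.png",np.hstack([x,y]));print(manip.get_obs()["wrist_force"],manip.get_obs()["eef_pos"])
E
```

```text
cmd [518.87 315.51  64.28  -1.2 ] meas [519.76 316.03  65.43] yaw -1.2 tilt [0.0018 0.001 ]
[ 0.21 -0.02  0.5 ] [519.72 315.99  65.49]
```

View pics/d3.png

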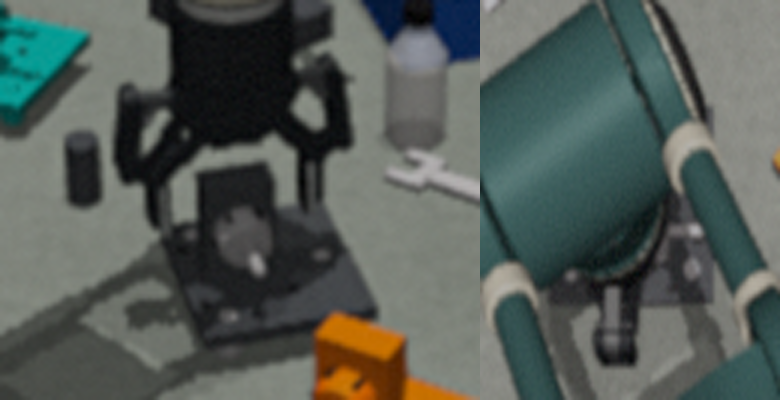

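>>> carry_out:
  series: "0 0 0 0 0.3; 0 0 0 0 0.1; 0 0 0 0 -0.2; 0 0 0 0 -0.5; 0 0 0 0 -1; 0 0 0 0 -1; 0 0 0 0 -1; 0 0 0 0 -1; 0 0 0 0 -1; 0 0 0 0 -1"

```text
clock: 4.4
eef_pos: [520.1, 315.8, 64.9]
tcp_rot: [[0.021, 1.0, 0.002], [1.0, -0.021, 0.001], [0.001, 0.002, -1.0]]
wrist_force: [5.4, -0.2, 1.6]
finger_gap: 45.6
```

```bash
python3 go.py did 0 0 0 0
python3 - <<'E'
from h import *
p,d=viewer.snapshot("side"); cv2.imwrite(f"pics/side3.png",p);crop(p,250,190,370,290,6,"pics/d4.png");print(manip.get_obs())
E
```

```text
cmd [518.87 315.51  64.28  -1.2 ] meas [520.06 315.82  64.94] yaw -1.2 tilt [0.0024 0.0008]
{'clock': 4.45, 'joints': array([ 28.94,  17.21, 109.07,  -0.03,  53.57,  30.16]), 'qd': array([ 0.12,  0.01,  0.03, -0.04, -0.  ,  0.16]), 'joint_efforts': array([  1.79, -45.82, -27.13,   0.77,   1.58,  -0.02]), 'eef_pos': array([520.07, 315.81,  64.95]), 'tcp_rot': array([[ 0.02,  1.  ,  0.  ],
       [ 1.  , -0.02,  0.  ],
       [ 0.  ,  0.  , -1.  ]]), 'wrist_force': array([4.85, 0.51, 1.2 ]), 'moment': array([-0.1 , -0.98, -0.02]), 'finger_gap': 45.3809975535246}
```

View pics/d4.png

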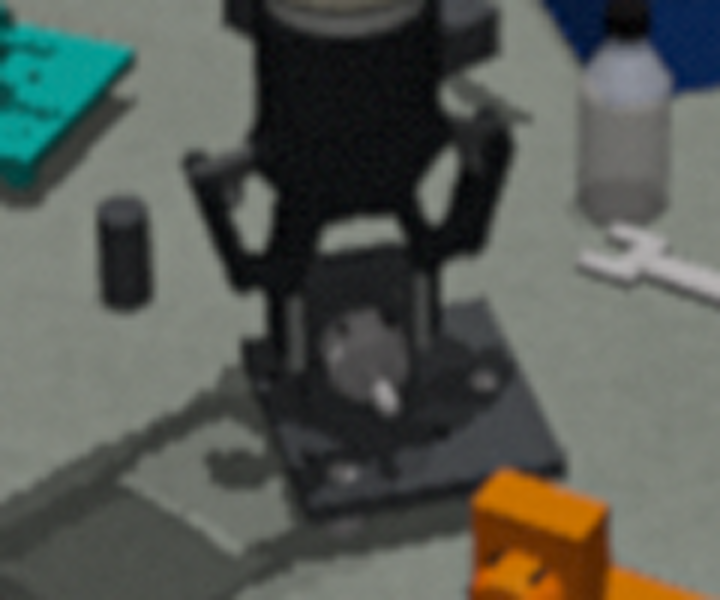

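>>> carry_out:
  series: "0 0 -0.05 0 -1; 0 0 -0.1 0 -1; 0 0 -0.2 0 -1; 0 0 -0.35 0 -1; 0 0 -0.5 0 -1; 0 0 -0.7 0 -1; 0 0 -0.9 0 -1; 0 0 -1 0 -1; 0 0 -1 0 -1; 0 0 -1 0 -1; 0 0 -1 0 -1"

```text
clock: 5.55
eef_pos: [517.8, 314.9, 162.8]
tcp_rot: [[0.021, 1.0, -0.002], [1.0, -0.021, -0.001], [-0.001, -0.002, -1.0]]
wrist_force: [-0.6, -0.2, -9.1]
finger_gap: 45.4
```

```bash
python3 go.py did 0 0 -1 0; python3 go.py plan 570.8 -130.1 235 -7.3
python3 - <<'E'
from h import *
p,d=viewer.snapshot("side"); cv2.imwrite(f"pics/side4.png",p);crop(p,240,110,400,270,3.7,"pics/d5.png");print(manip.get_obs())
E
```

```text
cmd [518.87 315.51 164.28  -1.2 ] meas [517.81 314.92 162.81] yaw -1.2 tilt [-0.0025 -0.0014]
shift [-4.4442  0.6128 -0.7072] turn 0.0677
{'clock': 5.6, 'joints': array([ 28.95,  11.19, 105.06,   0.  ,  63.92,  30.16]), 'qd': array([ 0.03,  0.2 , -0.13,  0.06, -0.04, -0.03]), 'joint_efforts': array([  0.  , -51.26, -39.33,  -0.05,  -0.1 ,  -0.  ]), 'eef_pos': array([517.8 , 314.91, 162.62]), 'tcp_rot': array([[ 0.02,  1.  , -0.  ],
       [ 1.  , -0.02, -0.  ],
       [-0.  , -0.  , -1.  ]]), 'wrist_force': array([-0.83,  0.3 , -8.83]), 'moment': array([0.03, 0.09, 0.04]), 'finger_gap': 45.769879225915176}
```

View pics/d5.png

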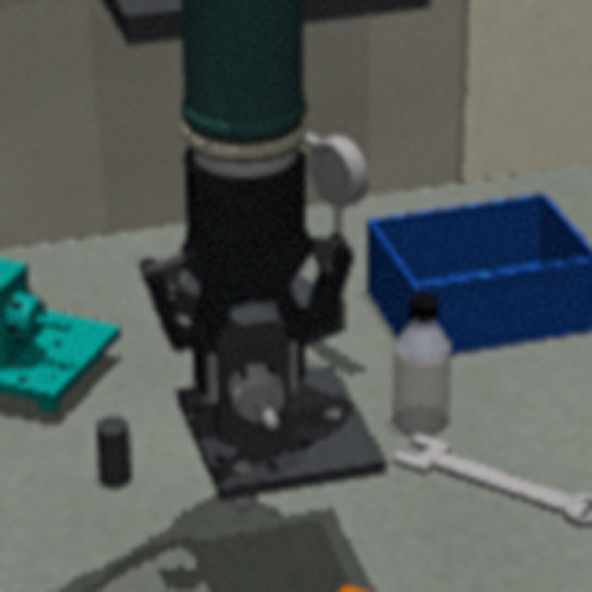

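>>> carry_out:
  series: "-0.2 0.04 -0.3 0.02 -1; -0.5 0.1 -0.6 0.04 -1; -0.8 0.13 -0.7 0.0677 -1; -1 0.14 -0.7 0.0677 -1; -1 0.14 -0.7 0.0677 -1"

```text
clock: 6.1
eef_pos: [530.6, 212.4, 233.8]
tcp_rot: [[0.13, 0.992, -0.001], [0.992, -0.13, -0.002], [-0.002, -0.001, -1.0]]
wrist_force: [1.0, -0.0, -9.5]
finger_gap: 45.2
```

```bash
python3 go.py did -1 .14 -.7 0.0677; python3 go.py plan 570.8 -130.1 235 -7.3
```

```text
cmd [530.77 215.24 234.28  -7.3 ] meas [530.56 212.37 233.78] yaw -7.44 tilt [-0.001  -0.0021]
shift [-3.3746  0.8357 -0.0072] turn 0.0
```

>>> carry_out:
  series: "-0.3 0.07 0 0 -1; -0.6 0.15 0 0 -1; -0.9 0.22 0 0 -1; -1 0.24 0 0 -1; -1 0.24 0 0 -1"

```text
clock: 6.6
eef_pos: [541.4, 111.9, 233.1]
tcp_rot: [[0.129, 0.992, -0.002], [0.992, -0.129, -0.0], [-0.001, -0.002, -1.0]]
wrist_force: [-0.1, 0.5, -8.7]
finger_gap: 45.6
```

>>> carry_out:
  series: "-0.3 0.07 0 0 -1; -0.6 0.15 0 0 -1; -0.9 0.22 0 0 -1; -1 0.24 0 0 -1; -1 0.24 0 0 -1"

```text
clock: 7.1
eef_pos: [552.9, 10.6, 233.7]
tcp_rot: [[0.128, 0.992, -0.001], [0.992, -0.128, 0.001], [0.001, -0.001, -1.0]]
wrist_force: [0.0, 1.1, -8.7]
finger_gap: 45.5
```

```bash
python3 go.py did -2 .48 0 0; python3 go.py plan 570.8 -130.1 235 -7.3
```

```text
cmd [552.98  10.77 234.28  -7.3 ] meas [552.94  10.64 233.71] yaw -7.38 tilt [-0.0009  0.0006]
shift [-1.3746  0.3557 -0.0072] turn 0.0
```

```bash
python3 - <<'E'
from h import *
c3=lambda x,y:((x+.5)/3.7-.5+415,(y+.5)/3.7-.5+140)
c4=lambda x,y:((x+.5)/4.6-.5+325,(y+.5)/4.6-.5+290)
th=np.radians(-7.3);R=np.array([[np.cos(th),-np.sin(th)],[np.sin(th),np.cos(th)]]);o=np.array([577.7,-131.4])
for nm,t,s,z in(("ball",(262,77),(600,48),193.5),("post",(308,104),(628,185),146),("armend",(186,100),(563,92),146)):
    p=tri(c3(*t),c4(*s));q=ray("top",*c3(*t),z)
    print(nm,p,"grinder(shifted)",R.T@(p[0][:2]-o),"topray",q[:2],R.T@(q[:2]-o))
E
```

```text
ball (array([ 687.48, -114.52,  192.9 ]), np.float64(0.33492448681135817)) grinder(shifted) [106.74  30.69] topray [ 687.06 -114.2 ] [106.29  30.95]
post (array([ 684.07, -154.39,  153.04]), np.float64(1.3509787759772134)) grinder(shifted) [108.43  -9.29] topray [ 685.1  -156.88] [109.76 -11.63]
armend (array([689.34, -88.65, 146.79]), np.float64(0.682484381363905)) grinder(shifted) [105.3   56.58] topray [689.08 -88.75] [105.06  56.46]
```

>>> carry_out:
  series: "-0.3 0.08 0 0 -1; -0.6 0.16 0 0 -1; -0.8 0.21 0 0 -1; -1 0.26 0 0 -1; -1 0.26 0 0 -1; -1 0.26 0 0 -1"

```text
clock: 7.7
eef_pos: [566.1, -90.3, 233.8]
tcp_rot: [[0.127, 0.992, -0.001], [0.992, -0.127, 0.002], [0.002, -0.001, -1.0]]
wrist_force: [-0.2, 0.3, -8.8]
finger_gap: 45.4
```

```bash
python3 go.py did -1 .26 0 0; python3 go.py plan 570.8 -130.1 235 -7.3
```

```text
cmd [566.07 -91.73 234.28  -7.3 ] meas [566.15 -90.25 233.84] yaw -7.29 tilt [-0.0007  0.0017]
shift [-0.3746  0.0957 -0.0072] turn 0.0
```

>>> carry_out:
  series: "-0.2 0.05 0 0 -1; -0.375 0.096 0 0 -1; -0.375 0.096 0 0 -1; -0.375 0.096 0.1 0 -1; -0.375 0.096 0.2 0 -1; -0.375 0.096 0.3 0 -1; -0.375 0.096 0.4 0 -1; -0.375 0.096 0.4 0 -1; -0.375 0.096 0.4 0 -1; -0.375 0.096 0.4 0 -1"

```text
clock: 8.7
eef_pos: [571.3, -130.2, 194.8]
tcp_rot: [[0.127, 0.992, 0.001], [0.992, -0.127, -0.0], [-0.0, 0.001, -1.0]]
wrist_force: [-0.6, -0.6, -8.7]
finger_gap: 45.6
```

```bash
python3 go.py did -.375 .096 .4 0; python3 go.py plan 570.8 -130.1 170 -7.3
python3 - <<'E'
from h import *
p,d=viewer.snapshot("side"); cv2.imwrite(f"pics/side5.png",p);a,_=viewer.snapshot("top");cv2.imwrite(f"pics/top5.png",a)
cv2.imwrite("pics/d6.png",np.hstack([cv2.resize(p[250:410,310:490],None,fx=2.6,fy=2.6,interpolation=2),cv2.resize(a[140:300,415:545],None,fx=2.4,fy=2.6,interpolation=2)]));o=manip.get_obs();print(o["eef_pos"],o["wrist_force"],o["moment"])
E
```

```text
cmd [ 570.83 -130.14  194.28   -7.3 ] meas [ 571.31 -130.21  194.83] yaw -7.29 tilt [ 0.0011 -0.0003]
shift [ 0.0004 -0.0003  0.2428] turn 0.0
[ 571.43 -130.32  195.15] [-0.23 -0.64 -8.46] [ 0.    0.11 -0.05]
```

View pics/d6.png

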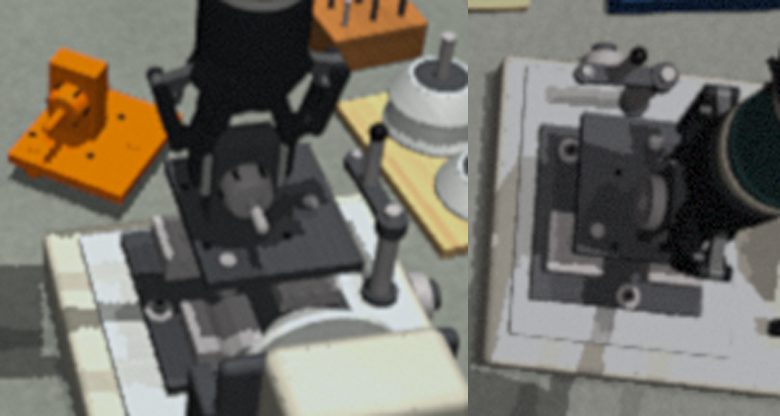

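```bash
cat > chk.py <<'E'
from h import *
import sys
o=manip.get_obs();t=o["eef_pos"];R=o["tcp_rot"];yaw=np.arctan2(R[1,1],R[0,1])
c,s=np.cos(yaw),np.sin(yaw);Rh=np.array([[c,-s],[s,c]])
z=t[2]-64.95+32
org=t[:2]-Rh@[-8,0]
pics={n:viewer.snapshot(n)[0] for n in("side","top")}
for n in pics: cv2.imwrite(f"pics/{n}_chk{sys.argv[1]}.png",pics[n])
for nm,q in(("flat",(48,0)),("cone",(-26,45)),("vee",(-26,-45))):
    w=org+Rh@q
    for n in("top","side"):
        e=proj(n,[*w,z]);u,v=e.round().astype(int)
        g=pics[n][v-7:v+8,u-7:u+8].astype(float).min(2)
        _,mx,_,ml=cv2.minMaxLoc(cv2.GaussianBlur(g,(3,3),0));
        yy,xx=np.mgrid[0:15,0:15];k=((xx-ml[0])**2+(yy-ml[1])**2<9);b=np.median(g);wt=np.clip(g-b-15,0,None)*k
        if wt.sum()<60: print(nm,n,"weak",mx,b);continue
        p=np.array([(wt*xx).sum()/wt.sum()+u-7,(wt*yy).sum()/wt.sum()+v-7]);m=ray(n,*p,z)
        print(nm,n,"exp",w,"seen",m[:2],"head-frame diff",Rh.T@(m[:2]-w),"px",p,mx,b)
E
python3 chk.py a
```

```text
flat top exp [ 626.98 -137.43] seen [ 626.83 -136.25] head-frame diff [-0.3   1.15] px [492.96 193.78] 110.3125 60.0
flat side exp [ 626.98 -137.43] seen [ 627.9  -138.62] head-frame diff [ 1.07 -1.06] px [430.06 326.92] 104.625 62.0
cone top exp [559.29 -83.39] seen [558.22 -81.77] head-frame diff [-1.27  1.48] px [468.34 228.08] 94.3125 41.0
cone side exp [559.29 -83.39] seen [557.1  -63.66] head-frame diff [-4.68 19.3 ] px [379.77 308.88] 116.25 33.0
vee top exp [ 547.86 -172.66] seen [ 539.59 -184.07] head-frame diff [ -6.75 -12.37] px [520.09 236.  ] 106.375 23.0
vee side exp [ 547.86 -172.66] seen [ 546.78 -173.79] head-frame diff [-0.93 -1.25] px [397.08 349.13] 164.3125 64.0
```

```bash
python3 go.py plan 569.85 -131.55 167 -7.3
```

```text
shift [-0.0152 -0.0079  0.2728] turn 0.0
```

>>> carry_out:
  series: "-0.015 -0.008 0.05 0 -1; -0.015 -0.008 0.1 0 -1; -0.015 -0.008 0.15 0 -1; -0.015 -0.008 0.2 0 -1; -0.015 -0.008 0.23 0 -1; -0.015 -0.008 0.25 0 -1; -0.015 -0.008 0.26 0 -1; -0.015 -0.008 0.26 0 -1; -0.015 -0.008 0.26 0 -1; -0.015 -0.008 0.26 0 -1"

```text
clock: 9.9
eef_pos: [570.1, -131.6, 168.6]
tcp_rot: [[0.127, 0.992, 0.001], [0.992, -0.127, -0.0], [-0.0, 0.001, -1.0]]
wrist_force: [-0.3, 0.8, -9.1]
finger_gap: 45.6
```

```bash
python3 go.py did -.015 -.008 .26 0; python3 chk.py b; python3 - <<'E'
from h import *
o=manip.get_obs();print(o["eef_pos"],o["wrist_force"],o["moment"])
p=cv2.imread("pics/side_chkb.png");crop(p,350,290,470,390,6,"pics/d7.png")
E
```

```text
cmd [ 569.84 -131.53  168.28   -7.3 ] meas [ 570.08 -131.59  168.61] yaw -7.3 tilt [ 0.0006 -0.0002]
flat top exp [ 625.63 -138.71] seen [ 640.33 -151.53] head-frame diff [ 16.21 -10.85] px [495.04 190.16] 111.5 63.0
flat side exp [ 625.63 -138.71] seen [ 645.27 -128.15] head-frame diff [18.14 12.96] px [434.61 331.76] 170.25 63.0
cone top exp [557.94 -84.67] seen [556.64 -83.46] head-frame diff [-1.45  1.04] px [465.07 230.85] 94.9375 40.0
cone side exp [557.94 -84.67] seen [556.3  -66.46] head-frame diff [-3.94 17.85] px [379.23 320.16] 77.3125 34.0
vee top exp [ 546.51 -173.94] seen [ 537.15 -185.23] head-frame diff [ -7.85 -12.38] px [515.19 238.99] 127.5 23.0
vee side exp [ 546.51 -173.94] seen [ 545.9  -175.08] head-frame diff [-0.46 -1.2 ] px [395.92 360.3 ] 163.25 64.0
[ 570.01 -131.56  168.57] [-0.23 -0.79 -8.63] [ 0.01  0.06 -0.04]
```

View pics/d7.png

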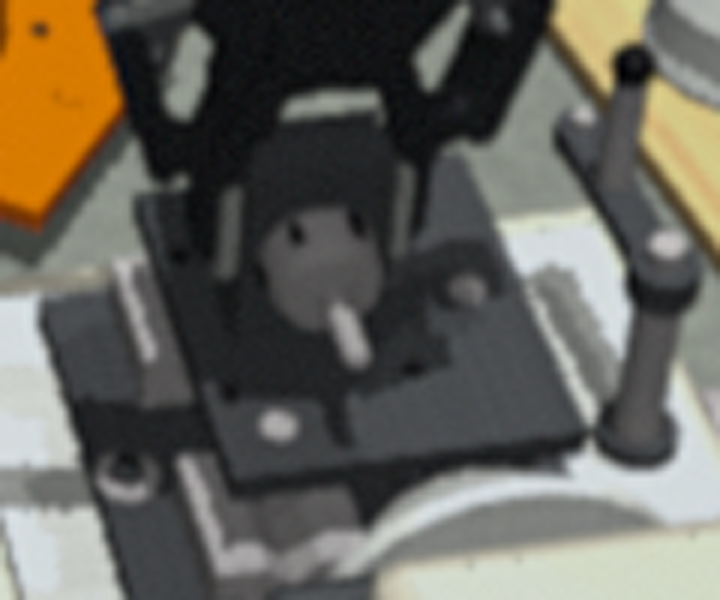

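>>> carry_out:
  series: "0 0.005 0.01 0 -1; 0 0.005 0.02 0 -1; 0 0.005 0.03 0 -1; 0 0.005 0.035 0 -1; 0 0.005 0.04 0 -1; 0 0.005 0.04 0 -1; 0 0.005 0.04 0 -1"

```text
clock: 10.7
eef_pos: [570.3, -131.6, 164.3]
tcp_rot: [[0.127, 0.992, -0.0], [0.992, -0.127, 0.0], [-0.0, -0.0, -1.0]]
wrist_force: [-0.2, 0.5, -8.1]
finger_gap: 45.5
```

```bash
python3 go.py did 0 .005 .04 0; cat > f.py <<'E'
from h import *
o=manip.get_obs();print(o["clock"],o["eef_pos"],"F",o["wrist_force"],"M",o["moment"],"gap",o["finger_gap"].round(2), "tilt",(o["tcp_rot"][:2,2]*1000).round(2))
E
python3 f.py
```

```text
cmd [ 570.34 -131.59  164.28   -7.3 ] meas [ 570.33 -131.6   164.27] yaw -7.3 tilt [-0.  0.]Traceback (most recent call last):
  File "f.py", line 2, in <module>
    o=manip.get_obs();print(o["clock"],o["eef_pos"],"F",o["wrist_force"],"M",o["moment"],"gap",o["finger_gap"].round(2), "tilt",(o["tcp_rot"][:2,2]*1000).round(2))
                                                                                               ^^^^^^^^^^^^^^^^^^^^^
AttributeError: 'float' object has no attribute 'round'
```

>>> carry_out:
  series: "0 0 0.005 0 -1; 0 0 0.01 0 -1; 0 0 0.015 0 -1; 0 0 0.015 0 -1"

```text
clock: 11.1
eef_pos: [570.3, -131.6, 162.7]
tcp_rot: [[0.127, 0.992, -0.0], [0.992, -0.127, 0.0], [0.0, -0.0, -1.0]]
wrist_force: [-0.2, -0.4, -8.4]
finger_gap: 45.2
```

```bash
sed -i 's/o\["finger_gap"\].round(2)/round(o["finger_gap"],2)/' f.py; python3 go.py did 0 0 .015 0; python3 f.py
```

```text
cmd [ 570.34 -131.59  162.78   -7.3 ] meas [ 570.28 -131.57  162.66] yaw -7.29 tilt [-0.0002  0.    ]
11.1 [ 570.28 -131.57  162.66] F [-0.15 -0.37 -8.41] M [-0.04  0.1  -0.01] gap 45.19 tilt [-0.16  0.04]
```

>>> carry_out:
  series: "0 0 0.003 0 -1; 0 0 0.006 0 -1; 0 0 0.006 0 -1; 0 0 0.006 0 -1"

```text
clock: 11.5
eef_pos: [570.5, -131.6, 162.3]
tcp_rot: [[0.127, 0.992, 0.0], [0.992, -0.127, -0.0], [-0.0, 0.0, -1.0]]
wrist_force: [0.4, -0.4, -7.8]
finger_gap: 45.7
```

```bash
python3 go.py did 0 0 .006 0; python3 f.py
```

```text
cmd [ 570.34 -131.59  162.18   -7.3 ] meas [ 570.45 -131.62  162.28] yaw -7.3 tilt [ 0.0003 -0.0001]
11.5 [ 570.45 -131.62  162.28] F [ 0.37 -0.38 -7.85] M [-0.07  0.01  0.05] gap 45.67 tilt [ 0.28 -0.05]
```

Just beginning perhaps (Fx +0.4). Another 0.5 mm.

>>> carry_out:
  series: "0 0 0.003 0 -1; 0 0 0.005 0 -1; 0 0 0.005 0 -1; 0 0 0.005 0 -1; 0 0 0.005 0 -1"

```text
clock: 12.0
eef_pos: [570.6, -131.6, 161.9]
tcp_rot: [[0.127, 0.992, 0.001], [0.992, -0.127, -0.0], [-0.0, 0.001, -1.0]]
wrist_force: [1.3, -0.4, -6.4]
finger_gap: 45.2
```

```bash
python3 go.py did 0 0 .005 0; python3 f.py
```

```text
cmd [ 570.34 -131.59  161.68   -7.3 ] meas [ 570.59 -131.65  161.93] yaw -7.29 tilt [ 0.0006 -0.0002]
12.0 [ 570.59 -131.65  161.93] F [ 1.3  -0.43 -6.35] M [-0.09 -0.01  0.07] gap 45.24 tilt [ 0.62 -0.17]
```

>>> carry_out:
  series: "0 0.006 0 0 -1; 0 0.012 0 0 -1; 0 0.012 0 0 -1; 0 0.012 0 0 -1"

```text
clock: 12.4
eef_pos: [571.1, -131.7, 161.6]
tcp_rot: [[0.127, 0.992, -0.001], [0.992, -0.127, 0.0], [0.0, -0.001, -1.0]]
wrist_force: [-1.6, 0.6, -4.7]
finger_gap: 45.7
```

```bash
python3 go.py did 0 0.012 0 0; python3 f.py
```

```text
cmd [ 571.53 -131.74  161.68   -7.3 ] meas [ 571.09 -131.68  161.6 ] yaw -7.3 tilt [-0.001   0.0002]
12.4 [ 571.09 -131.68  161.6 ] F [-1.63  0.64 -4.67] M [-0.07  0.58 -0.07] gap 45.69 tilt [-1.04  0.18]
```

>>> carry_out:
  series: "0 -0.003 0 0 -1; 0 -0.006 0 0 -1; 0 -0.006 0 0 -1; 0 -0.006 0 0 -1"

```text
clock: 12.8
eef_pos: [571.0, -131.7, 161.7]
tcp_rot: [[0.127, 0.992, 0.0], [0.992, -0.127, -0.0], [-0.0, 0.0, -1.0]]
wrist_force: [-1.2, 0.2, -6.6]
finger_gap: 45.5
```

```bash
python3 go.py did 0 -0.006 0 0; python3 f.py
```

```text
cmd [ 570.94 -131.67  161.68   -7.3 ] meas [ 570.97 -131.7   161.69] yaw -7.3 tilt [ 0.0002 -0.    ]
12.8 [ 570.97 -131.7   161.69] F [-1.22  0.24 -6.57] M [-0.14  0.27 -0.07] gap 45.52 tilt [ 0.16 -0.04]
```

```bash
cat > f.py <<'E'
from h import *
L=[manip.get_obs()]
for i in range(4): viewer.snapshot("side");L.append(manip.get_obs())
m=lambda k:np.mean([o[k] for o in L],0);sd=np.std([o["wrist_force"] for o in L],0)
th=np.radians(-7.3);R=np.array([[np.cos(th),np.sin(th),0],[-np.sin(th),np.cos(th),0],[0,0,1]])
b=np.array([-.2,-.3,-8.7])
print(L[-1]["clock"],m("eef_pos"),"contact F grinder axes",R@(m("wrist_force")-b),"sd",sd,"M",R@m("moment"),"tilt",m("tcp_rot")[:2,2]*1000,"gap",m("finger_gap"))
E
python3 f.py
```

```text
13.0 [ 570.97 -131.69  161.68] contact F grinder axes [-0.65 -0.22  2.26] sd [0.4  0.41 0.63] M [-0.13  0.31 -0.04] tilt [ 0.09 -0.03] gap 45.38403413616173
```

```bash
cat > pl.py <<'E'
from h import *
def plane(n,d,org,yaw,z0):
    P=cloud(n,d).reshape(-1,3);y=np.radians(yaw);R=np.array([[np.cos(y),np.sin(y)],[-np.sin(y),np.cos(y)]])
    L=(P[:,:2]-org)@R.T;ok=(d.ravel()>0)&(L[:,0]>-42)&(L[:,0]<64)&(L[:,1]>-59)&(L[:,1]<59)&(abs(P[:,2]-z0)<7)&((L[:,0]>22)|(L[:,0]<-38)|(L[:,1]<-40)&(abs(L[:,0]+8)>8)|(L[:,1]>30))
    L=L[ok];z=P[ok,2]
    for _ in range(5):
        A=np.c_[L,np.ones(len(L))];c=np.linalg.lstsq(A,z,rcond=None)[0];r=z-A@c;k=abs(r)<3;L,z=L[k],z[k]
    se=r.std()*np.sqrt(np.diag(np.linalg.inv(A.T@A)))
    print(n,len(z),"slopes mrad",c[:2]*1000,"+-",se[:2]*1000,"z0",c[2],"rms",r.std(), "yrange",L[:,1].min(),L[:,1].max())
if __name__=="__main__":
    for n in("top","side"): plane(n,load(n,0)[1],np.array([526.85,315.33]),-1.2,31.)
    o=manip.get_obs();t=o["eef_pos"];y=np.radians(-7.3)
    org=t[:2]+8*np.array([np.cos(y),np.sin(y)])
    for n in("top","side"): plane(n,viewer.snapshot(n)[1],org,-7.3,t[2]-65+31)
E
python3 pl.py
```

```text
top 1347 slopes mrad [-0.66  2.47] +- [1.24 1.03] z0 31.29484151348743 rms 1.4595618090162792 yrange -58.69407391869821 58.89196940864348
side 499 slopes mrad [-0.34 -2.21] +- [1.94 1.77] z0 30.45408027508702 rms 1.4323308658956029 yrange -58.9277153865698 58.745993929338326
top 1026 slopes mrad [-2.14 28.34] +- [1.52 2.4 ] z0 127.28534804273609 rms 1.4474763548674654 yrange -44.86976362300096 58.97903263317887
side 1073 slopes mrad [ 0.22 25.04] +- [1.22 1.26] z0 127.3977294821815 rms 1.3375213512540076 yrange -58.956855218411185 58.98751767137001
```

>>> carry_out:
  series: "0 -0.001 0.003 0 -1; 0 -0.001 0.006 0 -1; 0 -0.001 0.006 0 -1; 0 -0.001 0.006 0 -1"

```text
clock: 13.5
eef_pos: [571.0, -131.7, 161.5]
tcp_rot: [[0.127, 0.992, 0.0], [0.992, -0.127, -0.0], [-0.0, 0.0, -1.0]]
wrist_force: [-1.6, -0.1, -2.7]
finger_gap: 45.3
```

```bash
python3 go.py did 0 -0.001 .006 0; python3 f.py
```

```text
cmd [ 570.84 -131.66  161.08   -7.3 ] meas [ 571.02 -131.67  161.5 ] yaw -7.3 tilt [ 0.0005 -0.0001]
13.7 [ 571.02 -131.66  161.49] contact F grinder axes [-1.12  1.14  6.73] sd [0.51 0.56 0.38] M [-0.12  0.54 -0.07] tilt [ 0.46 -0.1 ] gap 45.351238764779715
```

>>> carry_out:
  series: "0 -0.001 0.002 0 -1; 0 -0.001 0.004 0 -1; 0 -0.001 0.004 0 -1; 0 -0.001 0.004 0 -1"

```text
clock: 14.1
eef_pos: [571.1, -131.6, 161.3]
tcp_rot: [[0.127, 0.992, 0.001], [0.992, -0.127, -0.0], [0.0, 0.001, -1.0]]
wrist_force: [-1.0, 1.8, 2.0]
finger_gap: 45.5
```

```bash
python3 go.py did 0 -0.001 .004 0; python3 f.py; python3 pl.py|tail -2
```

```text
cmd [ 570.74 -131.64  160.68   -7.3 ] meas [ 571.07 -131.62  161.3 ] yaw -7.3 tilt [ 0.0008 -0.0001]
14.3 [ 571.06 -131.62  161.25] contact F grinder axes [-2.02  2.12 11.57] sd [0.49 0.26 0.57] M [-0.11  0.77 -0.14] tilt [ 0.78 -0.07] gap 45.2192618743621
top 1020 slopes mrad [ 0.17 22.99] +- [1.44 2.29] z0 126.88452257882872 rms 1.4004618792181924 yrange -44.764940625701605 58.92862929395698
side 1097 slopes mrad [-0.61 18.48] +- [1.24 1.28] z0 126.90186017628199 rms 1.3573191102673579 yrange -58.98067387265837 58.35325413988058
```

>>> carry_out:
  series: "0 -0.003 0 0 -1; 0 -0.003 0 0 -1; 0 -0.003 0 0 -1; 0 -0.003 0 0 -1; 0 -0.003 0 0 -1; 0 -0.003 0 0 -1; 0 -0.003 0 0 -1; 0 -0.003 0 0 -1"

```text
clock: 15.2
eef_pos: [571.0, -131.6, 161.2]
tcp_rot: [[0.127, 0.992, 0.001], [0.992, -0.127, -0.0], [0.0, 0.001, -1.0]]
wrist_force: [-0.4, 2.8, 5.6]
finger_gap: 45.0
```

```bash
python3 go.py did 0 -0.003 0 0; python3 f.py; python3 pl.py|tail -2
```

```text
cmd [ 570.44 -131.61  160.68   -7.3 ] meas [ 571.02 -131.63  161.19] yaw -7.3 tilt [ 0.0013 -0.0002]
15.4 [ 570.99 -131.63  161.17] contact F grinder axes [-0.73  2.99 14.22] sd [0.2  0.38 0.23] M [-0.04  0.54 -0.08] tilt [ 1.26 -0.15] gap 45.32992450919148
top 1015 slopes mrad [-3.06 22.64] +- [1.47 2.38] z0 127.12909634464042 rms 1.4135630136875879 yrange -44.354362382454866 58.985258291989744
side 1073 slopes mrad [-1.24 22.19] +- [1.21 1.25] z0 126.94163102765724 rms 1.3163700963330727 yrange -58.95415834648623 58.32450423797735
```

>>> carry_out:
  series: "0 0 -0.002 0 -0.5; 0 0 -0.003 0 -0.2; 0 0 -0.003 0 -0.1; 0 0 -0.003 0 0; 0 0 -0.003 0 0"

```text
clock: 16.0
eef_pos: [570.9, -131.6, 161.2]
tcp_rot: [[0.127, 0.992, 0.001], [0.992, -0.127, -0.0], [-0.0, 0.001, -1.0]]
wrist_force: [1.5, 1.8, 3.9]
finger_gap: 45.4
```

```bash
python3 go.py did 0 0 -.003 0; python3 f.py
```

```text
cmd [ 570.44 -131.61  160.98   -7.3 ] meas [ 570.89 -131.63  161.19] yaw -7.29 tilt [ 0.001  -0.0001]
16.2 [ 570.87 -131.65  161.19] contact F grinder axes [ 1.16  2.94 12.84] sd [0.49 0.58 0.67] M [ 0.04  0.08 -0.01] tilt [ 0.99 -0.15] gap 45.24999071800903
```

>>> carry_out:
  series: "0 0 -0.001 0 0.02; 0 0 -0.001 0 0.03; 0 0 -0.001 0 0.04"

```text
clock: 16.5
eef_pos: [570.8, -131.6, 161.2]
tcp_rot: [[0.127, 0.992, 0.001], [0.992, -0.127, -0.0], [-0.0, 0.001, -1.0]]
wrist_force: [3.1, 2.2, 3.7]
finger_gap: 45.2
```

```bash
python3 go.py did 0 0 -.001 0; python3 f.py
```

```text
cmd [ 570.44 -131.61  161.08   -7.3 ] meas [ 570.81 -131.64  161.19] yaw -7.29 tilt [ 0.0008 -0.0001]
16.7 [ 570.8  -131.65  161.19] contact F grinder axes [ 2.84  3.12 12.28] sd [0.22 0.63 0.17] M [ 0.1  -0.27  0.07] tilt [ 0.82 -0.15] gap 45.33400282157679
```

>>> carry_out:
  series: "0 0.003 0 0 0.045; 0 0.004 0 0 0.05; 0 0.004 0 0 0.055"

```text
clock: 17.0
eef_pos: [570.9, -131.7, 161.2]
tcp_rot: [[0.127, 0.992, 0.0], [0.992, -0.127, -0.0], [-0.0, 0.0, -1.0]]
wrist_force: [1.9, 2.8, 4.8]
finger_gap: 45.0
```

```bash
python3 go.py did 0 0.004 0 0; python3 f.py
```

```text
cmd [ 570.84 -131.66  161.08   -7.3 ] meas [ 570.86 -131.66  161.17] yaw -7.3 tilt [ 0. -0.]
17.2 [ 570.86 -131.66  161.15] contact F grinder axes [ 2.12  2.96 13.24] sd [0.39 0.33 0.35] M [ 0.1  -0.18  0.05] tilt [ 0.05 -0.02] gap 45.477174447817944
```

>>> carry_out:
  series: "0 0.002 0 0 0.06; 0 0.002 0 0 0.065; 0 0.002 0 0 0.07"

```text
clock: 17.5
eef_pos: [570.9, -131.6, 161.0]
tcp_rot: [[0.127, 0.992, -0.0], [0.992, -0.127, 0.0], [0.0, -0.0, -1.0]]
wrist_force: [1.8, 2.6, 3.9]
finger_gap: 45.8
```

```bash
python3 go.py did 0 0.002 0 0; python3 f.py
```

```text
cmd [ 571.03 -131.68  161.08   -7.3 ] meas [ 570.92 -131.6   160.98] yaw -7.3 tilt [-0.0003  0.0002]
17.7 [ 570.93 -131.6   160.98] contact F grinder axes [ 1.77  3.03 12.65] sd [0.32 0.46 0.2 ] M [ 0.1  -0.1   0.02] tilt [-0.24  0.15] gap 45.72008195073797
```

>>> carry_out:
  series: "0 0.002 0.001 0 0.072; 0 0.002 0.002 0 0.074; 0 0.002 0.002 0 0.076"

```text
clock: 18.0
eef_pos: [571.1, -131.1, 160.5]
tcp_rot: [[0.127, 0.992, -0.0], [0.992, -0.127, 0.001], [0.001, -0.0, -1.0]]
wrist_force: [2.9, 3.6, 3.5]
finger_gap: 45.9
```

```bash
python3 go.py did 0 0.002 .002 0; python3 f.py; python3 pl.py|tail -2
```

```text
cmd [ 571.23 -131.71  160.88   -7.3 ] meas [ 571.12 -131.14  160.53] yaw -7.31 tilt [-0.0003  0.0011]
18.2 [ 571.13 -131.13  160.55] contact F grinder axes [ 2.05  4.82 11.39] sd [0.42 0.47 0.7 ] M [ 0.66 -0.19  0.02] tilt [-0.29  1.12] gap 45.948889008866175
top 1012 slopes mrad [-9.99 10.62] +- [1.5  2.37] z0 126.80516126088861 rms 1.4408743744580024 yrange -58.89534415393841 58.87846683410398
side 1050 slopes mrad [-2.62 11.05] +- [1.23 1.27] z0 126.40349321994162 rms 1.336251686866966 yrange -58.9944742565842 58.7169204145451
```

>>> carry_out:
  series: "0.005 0 0 0 0.077; 0.01 0 0.001 0 0.078; 0.01 0 0.002 0 0.08"

```text
clock: 18.6
eef_pos: [571.1, -131.1, 160.3]
tcp_rot: [[0.127, 0.992, -0.001], [0.992, -0.127, -0.001], [-0.001, -0.0, -1.0]]
wrist_force: [1.6, -0.4, 1.5]
finger_gap: 46.2
```

```bash
python3 go.py did 0.01 0 .002 0; python3 f.py; python3 pl.py|tail -2
```

```text
cmd [ 571.36 -130.71  160.68   -7.3 ] meas [ 571.11 -131.13  160.31] yaw -7.29 tilt [-0.0005 -0.0007]
18.8 [ 571.12 -131.11  160.33] contact F grinder axes [2.02 0.62 9.55] sd [0.23 0.44 0.47] M [ 0.09 -0.3   0.03] tilt [-0.52 -0.56] gap 46.185365239738715
top 1026 slopes mrad [-3.86 10.47] +- [1.42 2.27] z0 126.69224554000297 rms 1.378666011275668 yrange -58.69091449095474 58.99651336495516
side 1062 slopes mrad [-2.06  7.04] +- [1.18 1.23] z0 126.41972555229154 rms 1.286516313636496 yrange -58.99275295955651 58.21443217491941
```

>>> carry_out:
  series: "0 0 0 0 0.082; 0 -0.002 0 0 0.085; 0 -0.002 0 0 0.088; 0 -0.002 0 0 0.09"

```text
clock: 19.3
eef_pos: [570.9, -130.8, 160.4]
tcp_rot: [[0.127, 0.992, -0.001], [0.992, -0.127, -0.0], [-0.0, -0.001, -1.0]]
wrist_force: [1.3, -1.7, -1.5]
finger_gap: 46.7
```

```bash
python3 go.py did 0 -0.002 0 0; python3 f.py; python3 pl.py|tail -2
```

```text
cmd [ 571.16 -130.69  160.68   -7.3 ] meas [ 570.89 -130.82  160.44] yaw -7.3 tilt [-0.0006 -0.0001]
19.5 [ 570.94 -130.74  160.51] contact F grinder axes [ 1.63 -0.53  7.51] sd [0.33 0.48 0.37] M [-0.08 -0.2  -0.01] tilt [-0.51 -0.02] gap 46.41943767737314
top 1003 slopes mrad [-8.77  7.9 ] +- [1.46 2.33] z0 126.78097791895654 rms 1.3987295256368713 yrange -58.557518849793965 58.950562964270304
side 1059 slopes mrad [-1.74  7.76] +- [1.19 1.23] z0 126.51105063076795 rms 1.291563327905304 yrange -58.76953674374665 58.89820159679116
```

>>> carry_out:
  series: "0 0 0 0 0.095; 0 0 0 0 0.1; 0 0 0 0 0.105; 0 0 0 0 0.11; 0 0 0 0 0.12; 0 0 0 0 0.13"

```text
clock: 20.2
eef_pos: [571.1, -130.6, 160.7]
tcp_rot: [[0.127, 0.992, -0.0], [0.992, -0.127, 0.0], [0.0, -0.0, -1.0]]
wrist_force: [0.3, 0.5, -0.5]
finger_gap: 48.2
```

```bash
python3 go.py did 0 0 0 0; python3 f.py; python3 pl.py|tail -2
```

```text
cmd [ 571.16 -130.69  160.68   -7.3 ] meas [ 571.1  -130.62  160.7 ] yaw -7.29 tilt [-0.0001  0.0001]
20.4 [ 571.12 -130.66  160.69] contact F grinder axes [0.64 0.47 8.74] sd [0.44 0.37 0.28] M [0.   0.02 0.02] tilt [-0.08  0.04] gap 48.18698135679918
top 1014 slopes mrad [-6.93  7.39] +- [1.45 2.32] z0 126.643218445493 rms 1.4002968409037764 yrange -58.927583345603985 58.99691537483511
side 1034 slopes mrad [-4.64  8.38] +- [1.29 1.33] z0 126.55444122780783 rms 1.352587402357806 yrange -58.95526025163482 58.61146287834759
```

```bash
python3 chk.py c | cut -c1-150; python3 - <<'E'
from h import *
a=cv2.imread("pics/top_chkc.png");b=cv2.imread("pics/side_chkc.png")
cv2.imwrite("pics/d8.png",np.hstack([cv2.resize(b[280:400,345:475],None,fx=3.2,fy=4,interpolation=2)[:480],cv2.resize(a[160:270,430:530],None,fx=3.8,fy=480/110,interpolation=2)]))
E
```

```text
flat top exp [ 626.71 -137.81] seen [ 626.13 -136.9 ] head-frame diff [-0.68  0.83] px [487.15 197.88] 103.4375 57.0
flat side exp [ 626.71 -137.81] seen [ 646.95 -126.02] head-frame diff [18.58 14.27] px [434.5  333.87] 182.5 61.0
cone top exp [559.02 -83.78] seen [557.71 -83.39] head-frame diff [-1.35  0.22] px [463.79 230.92] 94.4375 40.0
cone side exp [559.02 -83.78] seen [555.56 -66.01] head-frame diff [-5.69 17.19] px [378.59 323.09] 87.5 31.0
vee top exp [ 547.59 -173.05] seen [ 538.26 -184.26] head-frame diff [ -7.83 -12.31] px [513.07 238.98] 106.875 23.0
vee side exp [ 547.59 -173.05] seen [ 546.83 -174.39] head-frame diff [-0.59 -1.43] px [395.96 363.01] 163.1875 63.0
```

View pics/d8.png

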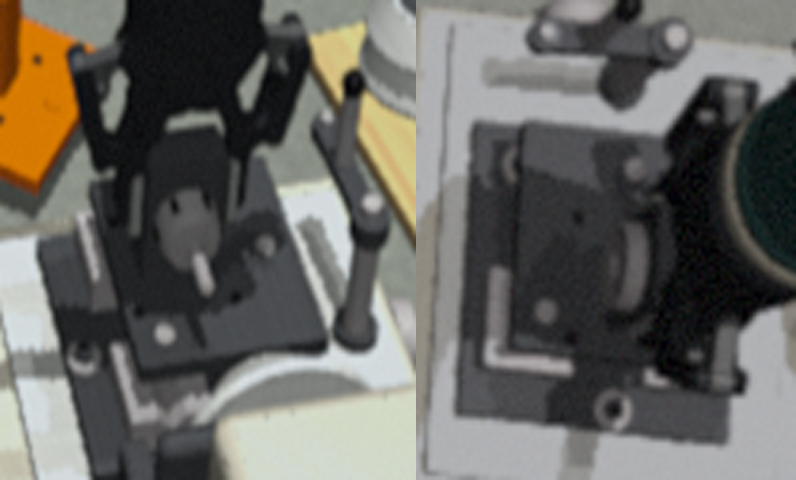

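>>> carry_out:
  series: "0 0 0 0 0.1; 0 0 0 0 0.08; 0 0 0 0 0.06; 0 0 0 0 0.05; 0 0 0 0 0.05; 0 0 0 0 0.05"

```text
clock: 21.2
eef_pos: [571.3, -130.7, 160.8]
tcp_rot: [[0.127, 0.992, 0.0], [0.992, -0.127, -0.0], [-0.0, 0.0, -1.0]]
wrist_force: [1.1, -0.4, 1.2]
finger_gap: 45.5
```

```bash
python3 go.py did 0 0 0 0; python3 f.py; python3 pl.py|tail -1
```

```text
cmd [ 571.16 -130.69  160.68   -7.3 ] meas [ 571.3  -130.71  160.84] yaw -7.3 tilt [ 0.0003 -0.0001]
21.4 [ 571.32 -130.72  160.86] contact F grinder axes [ 0.85  0.52 10.43] sd [0.43 0.54 0.46] M [-0.   -0.01 -0.  ] tilt [ 0.37 -0.08] gap 45.48745750573305
side 1073 slopes mrad [-2.47  9.13] +- [1.23 1.26] z0 126.49851251562716 rms 1.3365058475427967 yrange -58.98768789192037 58.86450126239408
```

>>> carry_out:
  series: "0.004 0.001 -0.002 0 0.05; 0.008 0.002 -0.002 0 0.05; 0.01 0.002 -0.002 0 0.05; 0.01 0.002 -0.002 0 0.05"

```text
clock: 21.9
eef_pos: [571.4, -130.4, 160.9]
tcp_rot: [[0.127, 0.992, -0.0], [0.992, -0.127, -0.001], [-0.001, -0.0, -1.0]]
wrist_force: [-0.3, -4.5, 1.4]
finger_gap: 45.6
```

```bash
python3 go.py did 0.01 0.002 -0.002 0; python3 f.py; python3 pl.py|tail -1
```

```text
cmd [ 571.49 -129.72  160.88   -7.3 ] meas [ 571.37 -130.44  160.88] yaw -7.29 tilt [-0.0002 -0.0012]
22.1 [ 571.37 -130.42  160.89] contact F grinder axes [ 0.81 -4.39  9.44] sd [0.27 0.57 0.39] M [-0.9   0.07 -0.01] tilt [-0.17 -1.16] gap 45.51902415459453
side 1062 slopes mrad [-5.6  4.6] +- [1.23 1.26] z0 126.61559793729926 rms 1.3311225715859674 yrange -58.915752305878314 58.96827275656462
```

>>> carry_out:
  series: "0.003 0 0 0 0.05; 0.005 0 0 0 0.05; 0.005 0 0 0 0.05; 0.005 0 0 0 0.05"

```text
clock: 22.6
eef_pos: [571.4, -130.3, 160.9]
tcp_rot: [[0.127, 0.992, -0.0], [0.992, -0.127, -0.002], [-0.002, 0.0, -1.0]]
wrist_force: [-1.2, -6.3, 0.8]
finger_gap: 46.1
```

```bash
python3 go.py did 0.005 0 0 0; python3 f.py; python3 pl.py|tail -1
```

```text
cmd [ 571.55 -129.23  160.88   -7.3 ] meas [ 571.4  -130.31  160.91] yaw -7.29 tilt [-0.0002 -0.0018]
22.8 [ 571.41 -130.31  160.92] contact F grinder axes [ 0.21 -5.97  9.98] sd [0.64 0.43 0.67] M [-1.15  0.07  0.  ] tilt [-0.21 -1.83] gap 45.65817100260812
side 1032 slopes mrad [-3.31  3.6 ] +- [1.25 1.3 ] z0 126.48595877981319 rms 1.3462566800516367 yrange -58.94116171208112 58.730494613717454
```

>>> carry_out:
  series: "0 0 0 0 0.065; 0 0 0 0 0.075; 0 0 0 0 0.085; -0.005 0 0 0 0.1; -0.01 0 0 0 0.12; -0.01 0 0 0 0.15; -0.01 0 0 0 0.15"

```text
clock: 23.6
eef_pos: [571.3, -129.9, 160.7]
tcp_rot: [[0.127, 0.992, -0.0], [0.992, -0.127, 0.0], [0.0, -0.0, -1.0]]
wrist_force: [-0.2, -0.4, 0.2]
finger_gap: 48.8
```

```bash
python3 go.py did -0.01 0 0 0; python3 f.py; python3 pl.py|tail -2;python3 pl.py|tail -2;python3 chk.py d|grep -v "1[0-9]\.[0-9][0-9]\]"
```

```text
cmd [ 571.42 -130.22  160.88   -7.3 ] meas [ 571.27 -129.88  160.69] yaw -7.29 tilt [-0.0004  0.0004]
23.8 [ 571.35 -130.02  160.79] contact F grinder axes [0.34 0.05 8.45] sd [0.32 0.69 0.44] M [-0.01 -0.01  0.01] tilt [-0.22  0.25] gap 49.27463647287406
top 1001 slopes mrad [-6.27  8.29] +- [1.43 2.31] z0 126.59691958727429 rms 1.3607251552922524 yrange -43.693362761662556 58.91070020456967
side 1032 slopes mrad [-5.31  7.45] +- [1.2  1.26] z0 126.52646341074427 rms 1.2707429840459625 yrange -58.97765997202707 58.92928722488759
top 1015 slopes mrad [-7.77  4.49] +- [1.5 2.4] z0 126.82921028951574 rms 1.4214357278066676 yrange -42.73081047525283 58.90510470926175
side 1040 slopes mrad [-6.46  6.29] +- [1.21 1.28] z0 126.56606800084847 rms 1.2922799548228006 yrange -58.820640303914026 58.662431712996856
flat top exp [ 626.97 -137.32] seen [ 641.92 -149.26] head-frame diff [16.34 -9.95] px [492.52 190.32] 125.0 60.0
cone top exp [559.29 -83.29] seen [557.71 -83.28] head-frame diff [-1.56 -0.19] px [463.78 230.91] 94.9375 40.0
vee side exp [ 547.86 -172.56] seen [ 546.85 -174.44] head-frame diff [-0.76 -2.  ] px [395.99 362.94] 163.375 63.0
```

```bash
python3 - <<'E'
from h import *
org=np.array([578.9,-131.4]);y=np.radians(-7.3);R=np.array([[np.cos(y),np.sin(y)],[-np.sin(y),np.cos(y)]])
for n in("top","side"):
    d=load(n,0)[1];P=cloud(n,d).reshape(-1,3);L=(P[:,:2]-org)@R.T
    ok=(d.ravel()>0)
    A=[];Z=[]
    for nm,(cx,cy),z in(("cone",(-26,45),100),("vee",(-26,-45),100),("flat",(48,0),95.6)):
        m=ok&(abs(L[:,0]-cx)<20)&(abs(L[:,1]-cy)<20)&(abs(P[:,2]-z)<5)
        m&=(np.hypot(L[:,0]-cx,L[:,1]-cy)>11) if nm!="vee" else (abs(L[:,0]-cx)>11)
        print(n,nm,m.sum(),P[m,2].mean()-z,P[m,2].std()/np.sqrt(m.sum()));A.append(np.c_[L[m],np.ones(m.sum())]);Z.append(P[m,2]-z)
    A=np.vstack(A);Z=np.hstack(Z);c=np.linalg.lstsq(A,Z,rcond=None)[0];print("bias slopes mrad",c[:2]*1000,"z",c[2])
E
```

```text
top cone 263 -0.8445686709553542 0.11181612843019957
top vee 155 -0.9260412583356015 0.15210588713872378
top flat 244 -1.0287127278868269 0.11013080130684891
bias slopes mrad [-1.6   0.88] z -0.9357443827573573
side cone 226 -1.023996668220562 0.10331855391550279
side vee 155 -0.8376968333025161 0.1173230744411426
side flat 231 -0.9229343268777654 0.09322857283499486
bias slopes mrad [-0.86 -2.38] z -0.9258180494101815
```

```bash
cat > yaw.py <<'E'
from h import *
def edge(g,axis,fixed,f0,slope,w,z,sgn):
    pts=[]
    for f in fixed:
        c=f0+slope*(f-fixed[0]);lo=int(round(c-w));hi=int(round(c+w))+1
        s=(g[f,lo:hi] if axis=='x' else g[lo:hi,f]).astype(float)
        d=np.clip(sgn*np.diff(s),0,None);i=d.argmax();sl=slice(max(0,i-1),i+2)
        p=lo+(d[sl]*(np.arange(len(d))[sl]+.5)).sum()/max(d[sl].sum(),1e-6)
        pts.append((p,f) if axis=='x' else (f,p))
    W=np.array([ray("top",*q,z)[:2] for q in pts],np.float32)
    v=cv2.fitLine(W,cv2.DIST_HUBER,0,.01,.01).ravel();n=np.array([-v[1],v[0]]);r=(W-v[2:])@n
    k=abs(r)<2*np.median(abs(r))+.3;v=cv2.fitLine(W[k],cv2.DIST_L2,0,.01,.01).ravel();n=np.array([-v[1],v[0]]);r=(W[k]-v[2:])@n
    a=np.degrees(np.arctan2(v[1],v[0]));a=(a+45)%90-45
    L=np.ptp((W[k]-v[2:])@v[:2]);print("ang",round(float(a),2),"+-",round(float(np.degrees(r.std()*3.5/L/np.sqrt(k.sum()))),2),"n",k.sum(),"pt",v[2:],"rms",r.std())
import sys
if __name__=="__main__":
    gs=[]
    for i in range(3): gs.append(viewer.snapshot("top")[0].astype(float))
    a=np.mean(gs,0);cv2.imwrite(f"pics/top_y{sys.argv[1]}.png",a.astype(np.uint8));g=a.mean(2)
    cv2.imwrite("pics/y.png",cv2.resize(a[180:265,425:510].astype(np.uint8),None,fx=7,fy=7,interpolation=cv2.INTER_CUBIC))
    np.save("pics/y.npy",g)
E
python3 yaw.py 1
```

View pics/y.png

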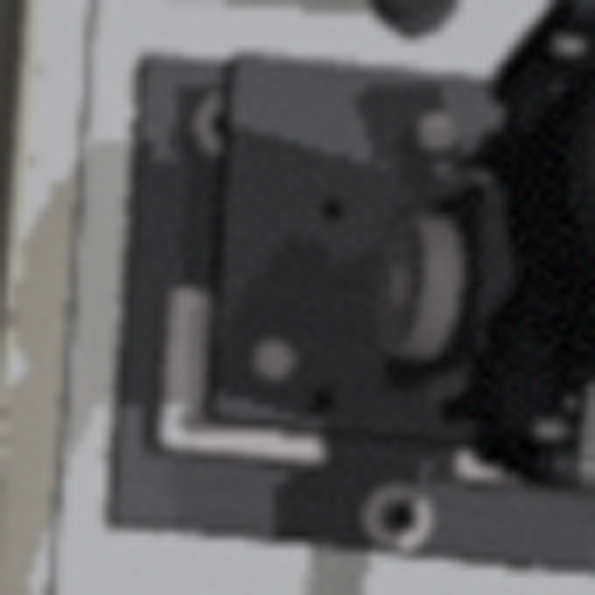

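```bash
python3 - <<'E'
from h import *
from yaw import edge
g=np.load("pics/y.npy")
s7=lambda x,y:(x/7-.43+425,y/7-.43+180)
# head left edge
x,y0=s7(227,100);_,y1=s7(212,400)
for nm,(xa,ya),(xb,yb),w,z,sg in(("head L upper",(228,75),(221,270),2,127.6,1),("head L",(228,75),(212,400),2,127.6,0),("baseplate L",(140,65),(112,515),2.5,70,-1),("block L",(172,295),(160,440),2,100,1)):
    a=s7(xa,ya);b=s7(xb,yb);rows=range(int(a[1]),int(b[1])+1);sl=(b[0]-a[0])/(b[1]-a[1])
    for q in((1,-1) if sg==0 else (sg,)):
        print(nm,q,end=" ");edge(g,'x',rows,a[0],sl,w,z,q)
for nm,(xa,ya),(xb,yb),w,z,sg in(("head top",(240,55),(490,78),2,127.6,-1),("baseplate bot",(115,525),(560,565),2.5,70,1),("block bot",(170,450),(320,462),2,100,-1)):
    a=s7(xa,ya);b=s7(xb,yb);cols=range(int(a[0]),int(b[0])+1);sl=(b[1]-a[1])/(b[0]-a[0])
    print(nm,end=" ");edge(g,'y',cols,a[1],sl,w,z,sg)
# dots
g0=g
def dot(u,v):
    u,v=s7(u,v);yy,xx=np.mgrid[0:480,0:640];k=np.hypot(xx-u,yy-v)<4.2;b=np.median(g[(np.hypot(xx-u,yy-v)<7)&~k]);w=np.clip(g-b-10,0,None)*k;return (w*xx).sum()/w.sum(),(w*yy).sum()/w.sum()
c=dot(274,360);f=dot(438,131);c,f=ray("top",*c,127.6+.3),ray("top",*f,127.6);v=f-c;print(c,f,np.degrees(np.arctan2(v[1],v[0]))+31.31,np.hypot(v[0],v[1]),np.hypot(74,45))
E
```

```text
head L upper 1 ang -6.98 +- 0.19 n 26 pt [613.81 -73.48] rms 0.28405166
head L 1 ang -6.41 +- 0.14 n 42 pt [597.23 -71.72] rms 0.43721607
head L -1 ang -6.57 +- 0.09 n 43 pt [594.96 -67.21] rms 0.3023752
baseplate L -1 ang -7.53 +- 0.05 n 62 pt [586.68 -54.8 ] rms 0.26725233
block L 1 ang -7.67 +- 0.26 n 22 pt [561.36 -59.14] rms 0.27564377
head top ang -7.61 +- 0.09 n 33 pt [ 646.09 -116.25] rms 0.17752863
baseplate bot ang -7.39 +- 0.08 n 63 pt [ 506.33 -115.2 ] rms 0.41884065
block bot ang -7.72 +- 0.17 n 23 pt [533.2  -80.23] rms 0.18567686
[557.76 -83.07 127.9 ] [ 626.3  -138.07  127.6 ] -7.4324204089640595 87.87991768025681 86.6083136886985
```

>>> carry_out:
  series: "0 0 0 0 0.1; 0 0 0 0.003 0.08; 0 0 0 0.003 0.075; 0.008 0 0 0.01 0.072; 0.008 0 0 0.01 0.072; -0.008 0 0 0.004 0.072; -0.008 0 0 -0.006 0.072; 0.008 0 0 -0.006 0.072; 0.008 0 0 0.01 0.072; -0.008 0 0 0.01 0.074; -0.005 0 0 -0.004 0.074; 0.005 0 0 -0.004 0.076; 0.003 0 0 0.006 0.076; -0.003 0 0 0.006 0.078; 0 0 0 0.002 0.08; 0 0 0 0.002 0.09; 0 0 0 0.002 0.12; 0 0 0 0.002 0.15"

```text
clock: 26.05
eef_pos: [571.6, -130.3, 160.9]
tcp_rot: [[0.13, 0.991, 0.0], [0.991, -0.13, -0.0], [-0.0, 0.0, -1.0]]
wrist_force: [0.3, -0.3, 1.0]
finger_gap: 48.5
```

```bash
python3 go.py did 0 0 0 0.002; python3 f.py; python3 pl.py|tail -2;python3 pl.py|tail -2;python3 chk.py e|grep -v "1[0-9]\.[0-9][0-9]\]"
```

```text
cmd [ 571.42 -130.22  160.88   -7.48] meas [ 571.57 -130.28  160.94] yaw -7.48 tilt [ 0.0003 -0.0001]
26.25 [ 571.53 -130.26  160.96] contact F grinder axes [ 0.44 -0.03  8.89] sd [0.34 0.48 0.43] M [-0.01  0.   -0.  ] tilt [ 0.26 -0.08] gap 49.04487789665751
top 1009 slopes mrad [-1.93  0.39] +- [1.52 2.45] z0 126.4432353556227 rms 1.4280535679770086 yrange -44.15008397482172 58.918540175300926
side 1033 slopes mrad [-0.82 -0.76] +- [1.23 1.28] z0 126.31738518866091 rms 1.2942897293213047 yrange -58.99121769669573 58.716825508204465
top 997 slopes mrad [-3.74  6.14] +- [1.47 2.39] z0 126.37268217024092 rms 1.398877347115356 yrange -42.96762971809578 58.90923571822377
side 1029 slopes mrad [-3.4   0.88] +- [1.27 1.32] z0 126.3403626715688 rms 1.3408743516931656 yrange -58.982296290576244 58.96783216827209
flat top exp [ 626.95 -137.51] seen [ 641.82 -149.21] head-frame diff [16.26 -9.66] px [492.49 190.37] 127.5 58.0
cone top exp [559.44 -83.26] seen [557.62 -83.41] head-frame diff [-1.78 -0.38] px [463.83 230.95] 95.75 41.0
vee top exp [ 547.73 -172.5 ] seen [ 542.33 -180.34] head-frame diff [-4.33 -8.47] px [511.06 237.07] 102.0 23.0
vee side exp [ 547.73 -172.5 ] seen [ 546.78 -174.83] head-frame diff [-0.64 -2.43] px [396.04 363.11] 163.4375 63.0
```

>>> carry_out:
  series: "0 0 0 0 0.1; 0 0 0 0 0.08; 0 0 0 0 0.074; 0.006 0 0 0.006 0.072; 0.006 0 0 0.006 0.072; -0.006 0 0 0.006 0.072; -0.006 0 0 -0.006 0.072; 0.006 0 0 -0.006 0.072; 0.006 0 0 0.006 0.074; -0.004 0 0 0.004 0.074; -0.004 0 0 -0.004 0.076; 0.003 0 0 -0.003 0.077; -0.002 0 0 0.002 0.078; 0 0 0 0 0.08; 0 0 0 0 0.09; 0 0 0 0 0.12; 0 0 0 0 0.15"

```text
clock: 28.25
eef_pos: [571.8, -130.3, 161.0]
tcp_rot: [[0.13, 0.991, 0.001], [0.991, -0.13, -0.0], [-0.0, 0.001, -1.0]]
wrist_force: [0.1, -1.2, -0.4]
finger_gap: 49.0
```

```bash
python3 f.py; for i in 1 2 3; do python3 pl.py|tail -2;done;python3 chk.py e|grep -v "1[0-9]\.[0-9][0-9]\]"
```

```text
28.45 [ 571.68 -130.29  160.99] contact F grinder axes [ 0.35 -0.16  8.59] sd [0.29 0.4  0.26] M [-0.01  0.02  0.01] tilt [ 0.56 -0.15] gap 49.16553332477258
top 998 slopes mrad [-4.1   3.46] +- [1.44 2.33] z0 126.36951865392388 rms 1.3643661824482736 yrange -43.3216678157178 58.94129684559973
side 1048 slopes mrad [-1.1   0.56] +- [1.24 1.3 ] z0 126.3670036302925 rms 1.3212634205169629 yrange -58.890414573013835 58.95462827955494
top 999 slopes mrad [-5.25 -3.85] +- [1.51 2.46] z0 126.54874570593361 rms 1.4291195012017306 yrange -43.04251306158305 58.89980567106672
side 1039 slopes mrad [-3.44  0.42] +- [1.28 1.34] z0 126.44291705263072 rms 1.351308574812574 yrange -58.98688542419249 58.64571421308478
top 1011 slopes mrad [-5.34 -0.08] +- [1.47 2.38] z0 126.54188810698363 rms 1.4009137945744103 yrange -58.980130535907804 58.95252400372176
side 1038 slopes mrad [-2.14  0.4 ] +- [1.27 1.33] z0 126.35458655412947 rms 1.3347965248697091 yrange -58.99086352769115 58.68185684083829
flat top exp [ 626.96 -137.49] seen [ 641.88 -149.22] head-frame diff [16.32 -9.69] px [492.49 190.34] 126.0 59.0
cone top exp [559.45 -83.24] seen [557.52 -83.43] head-frame diff [-1.88 -0.44] px [463.85 231.  ] 96.1875 41.0
vee top exp [ 547.74 -172.48] seen [ 538.38 -179.84] head-frame diff [-8.32 -8.51] px [510.97 238.97] 102.0 23.0
vee side exp [ 547.74 -172.48] seen [ 546.77 -174.89] head-frame diff [-0.64 -2.51] px [396.05 363.14] 163.6875 63.0
```

>>> carry_out:
  series: "0 0 0 0 0.1; 0 0 0 0 0.08; 0 0 0 0 0.07; 0.01 0 0 0 0.068; 0.012 0.004 0 0 0.068; -0.005 0.004 0 0 0.068; -0.012 -0.004 0 0 0.068; -0.012 -0.004 0 0 0.068; 0.01 0 0 0 0.07; 0.01 0 0 0.004 0.072; -0.008 0 0 0.004 0.072; -0.008 0 0 -0.004 0.074; 0.005 0 0 -0.003 0.076; -0.002 0 0 0.002 0.078; 0 0 0 0 0.08; 0 0 0 0 0.09; 0 0 0 0 0.12; 0 0 0 0 0.15"

```text
clock: 30.65
eef_pos: [571.8, -130.3, 160.9]
tcp_rot: [[0.13, 0.991, 0.001], [0.991, -0.13, -0.0], [-0.0, 0.001, -1.0]]
wrist_force: [-0.2, 0.1, 1.2]
finger_gap: 49.3
```

```bash
python3 f.py; for i in 1 2 3; do python3 pl.py|tail -2;done;python3 chk.py e|grep -v "1[0-9]\.[0-9][0-9]\]"
```

```text
30.85 [ 571.68 -130.27  160.9 ] contact F grinder axes [0.19 0.23 8.66] sd [0.38 0.28 0.71] M [ 0.01  0.02 -0.01] tilt [ 0.52 -0.12] gap 49.296878164649556
top 1017 slopes mrad [-0.24  7.56] +- [1.42 2.3 ] z0 126.14209865268653 rms 1.3708275534539718 yrange -43.70022315942109 58.904054050720106
side 1037 slopes mrad [-2.15 -0.63] +- [1.27 1.33] z0 126.33571697722411 rms 1.3323531272484164 yrange -58.89803498654602 58.810867207083646
top 1017 slopes mrad [-5.72  0.33] +- [1.48 2.4 ] z0 126.56122156765326 rms 1.425075137861227 yrange -58.954322392822895 58.99980445929291
side 1056 slopes mrad [-1.38  2.36] +- [1.23 1.29] z0 126.36130941456102 rms 1.322894738222906 yrange -58.97308809584212 58.54170034920522
top 1013 slopes mrad [-2.56  6.79] +- [1.45 2.35] z0 126.33994865987133 rms 1.3906622057449693 yrange -43.819276628625005 58.97463958813813
side 1037 slopes mrad [-1.26  1.61] +- [1.21 1.3 ] z0 126.33929790469917 rms 1.3133692802420143 yrange -58.99581070820225 57.11323784006716
flat top exp [ 626.96 -137.5 ] seen [ 641.83 -149.23] head-frame diff [16.27 -9.7 ] px [492.5  190.37] 126.375 58.0
flat side exp [ 626.96 -137.5 ] seen [ 646.82 -125.98] head-frame diff [18.19 14.  ] px [434.44 333.8 ] 192.25 62.0
cone top exp [559.45 -83.25] seen [557.59 -83.54] head-frame diff [-1.8  -0.53] px [463.9  230.96] 95.5625 41.0
vee top exp [ 547.73 -172.49] seen [ 540.42 -180.09] head-frame diff [-6.26 -8.49] px [511.02 237.99] 102.125 24.0
vee side exp [ 547.73 -172.49] seen [ 546.78 -174.93] head-frame diff [-0.63 -2.55] px [396.06 363.15] 162.875 63.0
```

>>> carry_out:
  series: "0 0 0 0 0.3; 0 0 0 0 0.6; 0 0 0 0 1; 0 0 0 0 1; 0 0 0 0 1; 0 0 -0.05 0 1; 0 0 -0.2 0 1; 0 0 -0.5 0 1; 0 0 -0.8 0 1; 0 0 -1 0 1; 0 0 -1 0 1"

```text
clock: 32.35
eef_pos: [574.1, -130.9, 266.9]
tcp_rot: [[0.13, 0.991, 0.009], [0.992, -0.13, -0.002], [-0.001, 0.009, -1.0]]
wrist_force: [0.9, 0.7, 0.3]
finger_gap: 85.3
```

>>> carry_out:
  series: "0.3 0 -0.1 0 1; 0.7 0 -0.2 0 1; 1 0 -0.2 0 1; 1 0 -0.2 0 1; 1 0 -0.2 0 1"

```text
clock: 32.85
eef_pos: [584.1, -30.6, 280.4]
tcp_rot: [[0.128, 0.992, -0.001], [0.992, -0.128, -0.0], [-0.001, -0.001, -1.0]]
wrist_force: [-0.8, -0.5, 0.1]
finger_gap: 85.4
```

```bash
python3 go.py did 1 0 -1.2 0; python3 f.py; cat > pl2.py <<'E'
from pl import *
for i in range(3):
    for n in("top","side"): plane(n,viewer.snapshot(n)[1],np.array([578.7,-131.6]),-7.4,126.6)
for n in("top","side"): cv2.imwrite(f"pics/{n}6.png",viewer.snapshot(n)[0])
a=cv2.imread("pics/top6.png");b=cv2.imread("pics/side6.png")
cv2.imwrite("pics/d9.png",np.hstack([cv2.resize(b[270:400,345:485],None,fx=2.9,fy=4,interpolation=2),cv2.resize(a[140:270,420:530],None,fx=3.5,fy=4,interpolation=2)]))
E
python3 pl2.py
```

```text
cmd [584.43 -31.07 280.88  -7.48] meas [584.07 -30.61 280.4 ] yaw -7.37 tilt [-0.001  -0.0005]
33.05 [584.05 -31.55 280.37] contact F grinder axes [-0.03  0.35  8.75] sd [0.57 0.45 0.35] M [ 0.03 -0.02 -0.01] tilt [-0.99 -0.44] gap 85.40053053798825
top 322 slopes mrad [-5.99  2.66] +- [2.83 1.85] z0 126.13569932102064 rms 1.40451910434085 yrange -56.94660489376532 58.85333941596853
side 1172 slopes mrad [ 0.26 -1.38] +- [1.14 1.07] z0 126.27433876991797 rms 1.3047071760991462 yrange -58.986338216110994 58.96239738522529
top 334 slopes mrad [-12.71   4.49] +- [2.68 1.75] z0 126.28938689031683 rms 1.3503230302441598 yrange -58.584442576948554 58.99879288115929
side 1178 slopes mrad [1.47 1.17] +- [1.13 1.08] z0 126.26347244366947 rms 1.3124106654612941 yrange -58.92646358392246 58.896246547471414
top 323 slopes mrad [-1.38  2.14] +- [2.94 1.89] z0 126.36730732259254 rms 1.4293321382069095 yrange -57.91367061730202 58.873596028223865
side 1192 slopes mrad [1.95 2.96] +- [1.09 1.04] z0 126.31676025851549 rms 1.2799447003809097 yrange -58.99310427449769 58.98781368317318
```

View pics/d9.png

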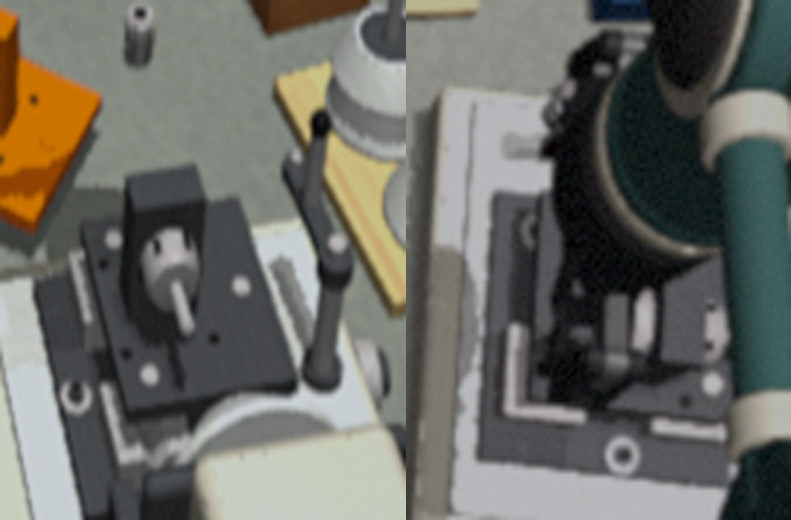

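```bash
python3 go.py plan 687.5 -114.5 260 -4.2; python3 - <<'E'
from bench import manip
print(manip.get_obs()["joints"])
E
```

```text
shift [-0.6931  1.1304  0.2088] turn -0.0364
[-5.50329788e+00  4.09938345e+00  1.00273648e+02  2.97789862e-04
  7.56273682e+01  1.99430047e+00]
```

>>> carry_out:
  series: "-0.25 0.35 0 -0.01 0.5; -0.5 0.7 0 -0.03 0.2; -0.69 1 0.1 -0.0364 0; -0.69 1 0.1 -0.0364 0; -0.69 1 0.1 -0.0364 0; -0.69 1 0.1 -0.0364 0; -0.69 1 0.1 -0.0364 0"

```text
clock: 34.15
eef_pos: [674.1, -111.7, 271.7]
tcp_rot: [[0.072, 0.997, 0.001], [0.997, -0.072, 0.0], [0.0, 0.001, -1.0]]
wrist_force: [-0.0, -0.5, -0.1]
finger_gap: 42.8
```

```bash
python3 go.py did -.69 1 .1 -.0364; python3 go.py plan 687.5 -114.5 215 -4.2
python3 - <<'E'
from h import *
a=viewer.snapshot("top")[0];b=viewer.snapshot("side")[0]
cv2.imwrite("pics/d10.png",np.hstack([cv2.resize(b[230:400,345:485],None,fx=3,fy=3,interpolation=2),cv2.resize(a[130:300,420:530],None,fx=3,fy=3,interpolation=2)]))
E
```

```text
cmd [ 674.61 -112.49  270.88   -4.2 ] meas [ 674.14 -111.65  271.69] yaw -4.16 tilt [0.0007 0.    ]
shift [-0.0106  0.1301  0.5588] turn -0.0
```

View pics/d10.png

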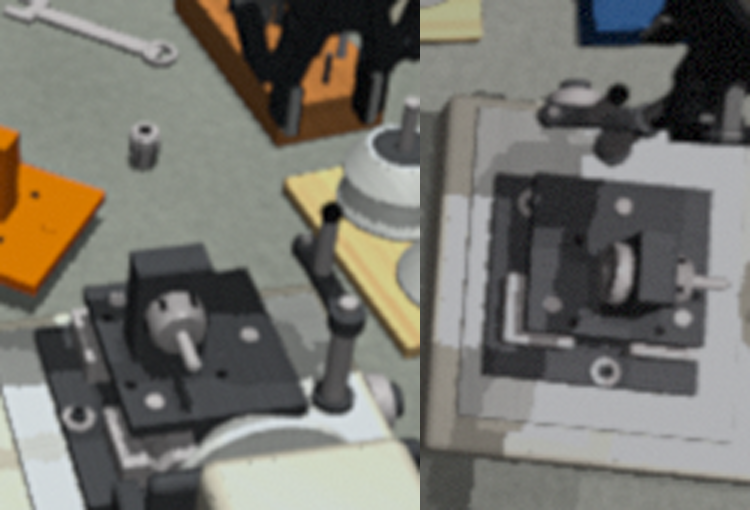

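```bash
python3 - <<'E'
from pl import *
a,d=viewer.snapshot("top");cv2.imwrite("pics/top7.png",a);b,ds=viewer.snapshot("side");cv2.imwrite("pics/side7.png",b)
g=a.astype(float).min(2)
plane("top",d,np.array([578.,-130.8]),-7.4,126.6);plane("side",ds,np.array([578.7,-131.6]),-7.4,126.6)
W=[]
for u,v in((420+(624-420)/3,130+206/3),(420+(552-420)/3,130+304/3),(420+(683-420)/3,130+318/3)):
    yy,xx=np.mgrid[0:480,0:640];r=np.hypot(xx-u,yy-v);k=r<3.6;bb=np.median(g[(r<7)]);w=np.clip(g-bb-12,0,None)*k
    p=(w*xx).sum()/w.sum(),(w*yy).sum()/w.sum();W.append(ray("top",*p,127.6)[:2]);print(p)
W=np.array(W);H=np.array([[48,0],[-26,45],[-26,-45.]])
hc=H.mean(0);wc=W.mean(0);A=H-hc;B=W-wc
th=np.arctan2((A[:,0]*B[:,1]-A[:,1]*B[:,0]).sum(),(A*B).sum());R=np.array([[np.cos(th),-np.sin(th)],[np.sin(th),np.cos(th)]]);t=wc-R@hc
print(np.degrees(th),t,(H@R.T+t-W),"cone foot",R@H[1]+t)
# ball/pin now
E
```

```text
top 1515 slopes mrad [-2.1   0.29] +- [1.1  0.95] z0 126.38447017154628 rms 1.4002827342277857 yrange -58.70447346557536 58.95086650973065
side 1182 slopes mrad [-1.14  0.44] +- [1.11 1.04] z0 126.23840284247487 rms 1.2792689961254728 yrange -58.9481136006656 58.29210739152018
(np.float64(487.54771784232366), np.float64(198.26763485477179))
(np.float64(463.42388059701494), np.float64(230.78955223880598))
(np.float64(507.24151811385855), np.float64(235.5198389879241))
-7.7352751261588315 [ 577.7  -131.26] [[-0.05  0.02]
 [-0.03 -0.48]
 [ 0.08  0.46]] cone foot [557.99 -83.17]
```

>>> carry_out:
  series: "-0.01 0.1 0.1 0 0; -0.01 0.13 0.3 0 0; -0.01 0.13 0.5 0 0; -0.01 0.13 0.5 0 0; -0.01 0.13 0.5 0 0; -0.01 0.13 0.5 0 0"

```text
clock: 34.95
eef_pos: [688.3, -114.5, 222.0]
tcp_rot: [[0.073, 0.997, 0.002], [0.997, -0.073, -0.0], [-0.0, 0.002, -1.0]]
wrist_force: [0.7, -0.2, 0.8]
finger_gap: 42.9
```

```bash
python3 go.py did -.01 .13 .5 0; python3 go.py plan 687.5 -114.5 168 -4.2
python3 - <<'E'
from h import *
a=viewer.snapshot("top")[0];b=viewer.snapshot("side")[0]
crop(b,395,230,495,330,6,"pics/d11.png")
E
```

```text
cmd [ 687.5  -114.44  220.88   -4.2 ] meas [ 688.33 -114.54  222.02] yaw -4.2 tilt [ 0.0018 -0.0003]
shift [-6.000e-04  1.000e-04  5.288e-01] turn -0.0
```

View pics/d11.png

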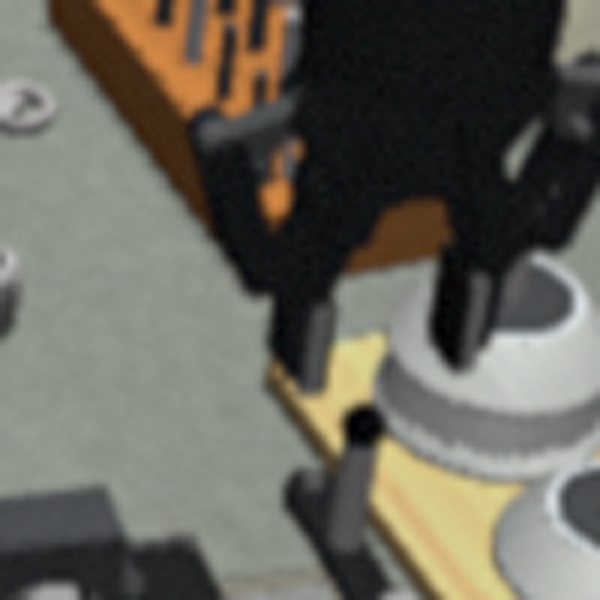

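```bash
python3 - <<'E'
from h import *
for z in(193,205,210,214,218): print(z,proj("side",[688.3,-114.5,z]))
E
```

```text
193 [455.32 299.95]
205 [456.1  295.05]
210 [456.43 293.  ]
214 [456.7  291.34]
218 [456.96 289.68]
```

>>> carry_out:
  series: "0 0 0.1 0 0; 0 0 0.2 0 0; 0 0 0.3 0 0; 0 0 0.4 0 0; 0 0 0.49 0 0; 0 0 0.49 0 -0.2; 0 0 0.49 0 -0.4; 0 0 0.49 0 -0.55; 0 0 0.49 0 -0.6; 0 0 0.49 0 -0.6; 0 0 0.49 0 -0.6"

```text
clock: 36.15
eef_pos: [687.7, -114.5, 172.4]
tcp_rot: [[0.073, 0.997, 0.001], [0.997, -0.073, -0.0], [-0.0, 0.001, -1.0]]
wrist_force: [0.3, 0.1, 0.8]
finger_gap: 17.0
```

```bash
python3 go.py did 0 0 .49 0;python3 f.py
python3 - <<'E'
from h import *
b=viewer.snapshot("side")[0]
crop(b,395,230,495,330,6,"pics/d12.png")
E
```

```text
cmd [ 687.5  -114.44  171.88   -4.2 ] meas [ 687.71 -114.48  172.35] yaw -4.2 tilt [ 0.0007 -0.0001]
36.35 [ 687.59 -114.48  172.14] contact F grinder axes [-0.01  0.27  8.73] sd [0.33 0.27 0.66] M [ 0.02 -0.01 -0.01] tilt [ 0.36 -0.09] gap 16.99922988453285
```

View pics/d12.png

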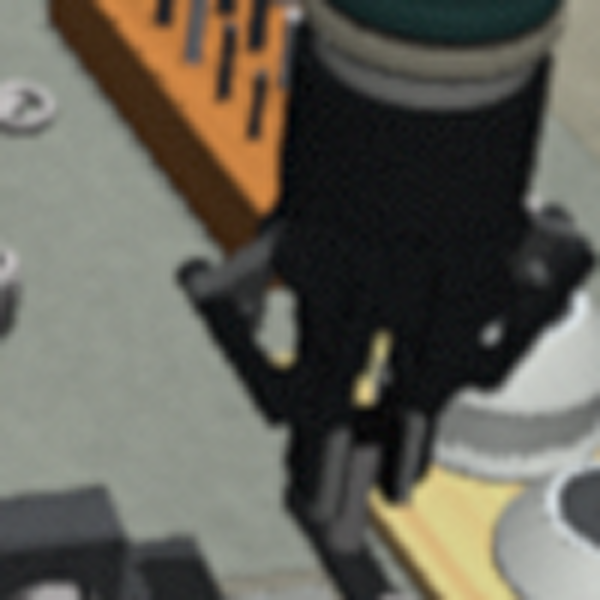

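```bash
cat > arc.py <<'E'
import json,numpy as np,sys
from go import ax
E
python3 - <<'E'
import json,numpy as np
c=json.load(open("cmd.json"))
y=np.radians(c[3]);Y=np.array([np.cos(y),np.sin(y)]);X=np.array([Y[1]*-1,Y[0]*1]) # cross(Y,Z=-z)
X=np.cross([Y[0],Y[1],0],[0,0,-1])[:2]
C=np.array([684.6,-154.5])
for i in range(1,11):
    f=85.9+4.5*i;p=C+40*np.array([np.cos(np.radians(f)),np.sin(np.radians(f))]);d=(p-c[:2])/100
    print(f"{d@X:.3f} {d@Y:.3f} 0 {(c[3]-(f-90))/90:.3f} -0.6;",end=" ")
E
```

```text
-0.003 -0.032 0 -0.051 -0.6; -0.007 -0.063 0 -0.101 -0.6; -0.013 -0.094 0 -0.151 -0.6; -0.021 -0.124 0 -0.201 -0.6; -0.032 -0.153 0 -0.251 -0.6; -0.046 -0.182 0 -0.301 -0.6; -0.061 -0.209 0 -0.351 -0.6; -0.078 -0.235 0 -0.401 -0.6; -0.098 -0.260 0 -0.451 -0.6; -0.119 -0.283 0 -0.501 -0.6;
```

>>> carry_out:
  series: "-0.003 -0.032 0 -0.05 -0.6; -0.007 -0.063 0 -0.1 -0.6; -0.013 -0.094 0 -0.15 -0.6; -0.021 -0.124 0 -0.2 -0.6; -0.032 -0.153 0 -0.25 -0.6; -0.046 -0.182 0 -0.3 -0.6; -0.061 -0.209 0 -0.35 -0.6; -0.078 -0.235 0 -0.4 -0.6; -0.098 -0.26 0 -0.45 -0.6; -0.119 -0.283 0 -0.5 -0.6; -0.119 -0.283 0 -0.5 -0.6; -0.119 -0.283 0 -0.5 -0.6"

```text
clock: 37.6
eef_pos: [658.7, -123.8, 172.0]
tcp_rot: [[-0.652, 0.758, 0.001], [0.758, 0.652, 0.001], [0.0, 0.001, -1.0]]
wrist_force: [2.0, 2.4, 0.0]
finger_gap: 17.2
```

```bash
python3 go.py did -.119 -.283 0 -.5;python3 f.py
python3 - <<'E'
from h import *
b=viewer.snapshot("side")[0]
crop(b,375,250,475,350,5,"pics/d13.png")
import json
c=json.load(open("cmd.json"))
y=np.radians(c[3]);Y=np.array([np.cos(y),np.sin(y)]);X=np.cross([Y[0],Y[1],0],[0,0,-1])[:2]
C=np.array([684.6,-154.5])
for f in list(np.arange(135,172,4.5))+[170.5,172.6]:
    p=C+40*np.array([np.cos(np.radians(f)),np.sin(np.radians(f))]);d=(p-c[:2])/100
    print(f"{d@X:.3f} {d@Y:.3f} 0 {(c[3]-(f-90))/90:.3f} -0.6;",end=" ")
E
```

```text
cmd [ 658.4  -124.24  171.88   40.8 ] meas [ 658.74 -123.76  171.97] yaw 40.7 tilt [0.0006 0.0006]
37.8 [ 658.72 -123.77  171.98] contact F grinder axes [1.67 3.65 8.7 ] sd [0.47 0.69 0.21] M [ 0.45 -0.27 -0.02] tilt [0.55 0.56] gap 17.23098810436419
-0.001 -0.029 0 -0.047 -0.6; -0.005 -0.060 0 -0.097 -0.6; -0.011 -0.091 0 -0.147 -0.6; -0.019 -0.121 0 -0.197 -0.6; -0.030 -0.151 0 -0.247 -0.6; -0.043 -0.179 0 -0.297 -0.6; -0.058 -0.207 0 -0.347 -0.6; -0.075 -0.233 0 -0.397 -0.6; -0.095 -0.258 0 -0.447 -0.6; -0.092 -0.255 0 -0.441 -0.6; -0.102 -0.266 0 -0.464 -0.6;
```

View pics/d13.png

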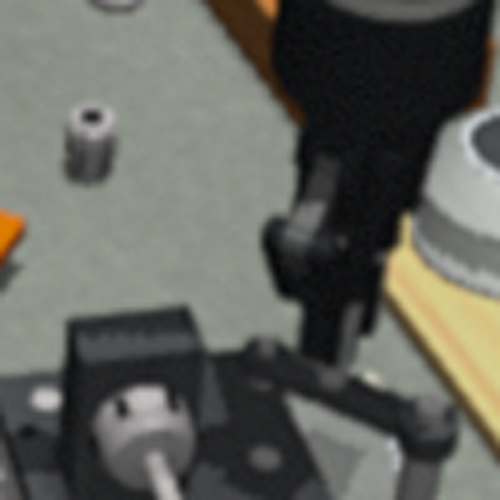

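>>> carry_out:
  series: "-0.001 -0.029 0 -0.047 -0.6; -0.005 -0.06 0 -0.097 -0.6; -0.011 -0.091 0 -0.147 -0.6; -0.019 -0.121 0 -0.197 -0.6; -0.03 -0.151 0 -0.247 -0.6; -0.043 -0.179 0 -0.297 -0.6; -0.058 -0.207 0 -0.347 -0.6; -0.075 -0.233 0 -0.397 -0.6; -0.092 -0.255 0 -0.441 -0.6; -0.102 -0.266 0 -0.464 -0.6; -0.102 -0.266 0 -0.464 -0.6; -0.102 -0.266 0 -0.464 -0.6"

```text
clock: 39.05
eef_pos: [644.5, -149.1, 171.9]
tcp_rot: [[-0.991, 0.131, -0.001], [0.131, 0.991, 0.0], [0.001, 0.0, -1.0]]
wrist_force: [-0.6, 4.5, 0.6]
finger_gap: 17.2
```

```bash
python3 go.py did -.102 -.266 0 -.464;python3 f.py
python3 - <<'E'
from h import *
b=viewer.snapshot("side")[0];a=viewer.snapshot("top")[0]
cv2.imwrite("pics/d14.png",np.hstack([cv2.resize(b[270:390,355:475],None,fx=3.3,fy=4,interpolation=2),cv2.resize(a[140:260,425:525],None,fx=3.8,fy=4,interpolation=2)]))
E
```

```text
cmd [ 644.93 -149.34  171.88   82.56] meas [ 644.47 -149.06  171.89] yaw 82.5 tilt [-0.0011  0.0004]
39.25 [ 644.48 -149.07  171.83] contact F grinder axes [-1.42  4.33  9.79] sd [0.41 0.81 0.3 ] M [ 0.55  0.2  -0.  ] tilt [-1.04  0.38] gap 17.056511407853343
```

View pics/d14.png

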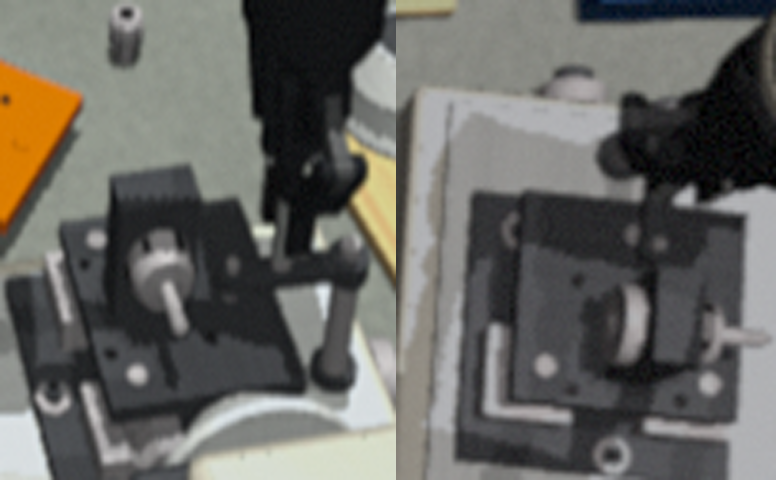

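>>> carry_out:
  series: "0.004 -0.01 0 0 -0.6; 0.004 -0.02 0 0 -0.6; 0.004 -0.015 0 0 -0.65; 0.004 -0.01 0 0 -0.7; 0.004 -0.01 0 0 -0.75; 0.004 -0.01 0 0 -0.75"

```text
clock: 39.95
eef_pos: [644.2, -151.0, 171.9]
tcp_rot: [[-0.992, 0.13, -0.0], [0.13, 0.992, -0.001], [0.0, -0.001, -1.0]]
wrist_force: [-1.3, -0.5, 1.8]
finger_gap: 12.1
```

```bash
python3 go.py did .004 -.01 0 0;python3 f.py
```

```text
cmd [ 644.41 -150.28  171.88   82.56] meas [ 644.16 -151.01  171.89] yaw 82.56 tilt [-0.0004 -0.0011]
40.15 [ 644.18 -150.98  171.89] contact F grinder axes [-1.82 -0.67 10.32] sd [0.65 0.5  0.33] M [-0.2   0.36  0.02] tilt [-0.39 -1.01] gap 11.861305075728973
```

>>> carry_out:
  series: "0 -0.008 0 0 -0.75; 0 -0.014 0 0 -0.75; 0 -0.014 0 0 -0.75; 0 -0.014 0 0 -0.75"

```text
clock: 40.55
eef_pos: [644.2, -151.1, 171.9]
tcp_rot: [[-0.992, 0.129, -0.0], [0.129, 0.992, 0.001], [0.0, 0.001, -1.0]]
wrist_force: [-2.8, 2.8, 1.5]
finger_gap: 11.7
```

```bash
python3 go.py did 0 -.014 0 0;python3 f.py
```

```text
cmd [ 644.22 -151.67  171.88   82.56] meas [ 644.17 -151.06  171.89] yaw 82.56 tilt [-0.0002  0.0009]
40.75 [ 644.17 -151.09  171.87] contact F grinder axes [-3.56  3.54 11.56] sd [0.37 0.76 0.85] M [0.53 0.51 0.05] tilt [-0.22  0.81] gap 11.80704871732971
```

>>> carry_out:
  series: "-0.003 -0.005 0 0 -0.75; -0.003 -0.008 0 0 -0.75; -0.003 -0.008 0 0 -0.75; -0.003 -0.008 0 0 -0.75"

```text
clock: 41.15
eef_pos: [644.2, -151.3, 171.9]
tcp_rot: [[-0.992, 0.129, -0.001], [0.129, 0.992, 0.002], [0.001, 0.002, -1.0]]
wrist_force: [-4.6, 6.4, 3.4]
finger_gap: 11.6
```

```bash
python3 go.py did -.003 -.008 0 0;python3 f.py
```

```text
cmd [ 644.42 -152.5   171.88   82.56] meas [ 644.16 -151.25  171.89] yaw 82.57 tilt [-0.0007  0.0019]
41.35 [ 644.15 -151.26  171.85] contact F grinder axes [-4.33  5.94 11.9 ] sd [0.49 0.45 0.29] M [0.81 0.62 0.04] tilt [-0.8   1.86] gap 11.871385298174308
```

>>> carry_out:
  series: "0 0.012 0 0 -0.75; 0 0.024 0 0 -0.75; 0 0.035 0 0 -0.75; 0 0.035 0 0 -0.75; 0 0.035 0 0 -0.75"

```text
clock: 41.85
eef_pos: [644.2, -150.8, 171.9]
tcp_rot: [[-0.992, 0.13, -0.001], [0.13, 0.992, -0.003], [0.001, -0.003, -1.0]]
wrist_force: [-5.4, -1.8, 2.2]
finger_gap: 12.0
```

```bash
python3 go.py did 0 .035 0 0;python3 f.py
```

```text
cmd [ 644.87 -149.03  171.88   82.56] meas [ 644.24 -150.81  171.87] yaw 82.55 tilt [-0.0012 -0.0027]
42.05 [ 644.23 -150.79  171.87] contact F grinder axes [-4.91 -2.43 11.4 ] sd [0.19 0.48 0.36] M [-0.43  0.7   0.  ] tilt [-1.16 -2.63] gap 11.785064055213468
```

>>> carry_out:
  series: "0.003 0.006 0 0 -0.75; 0.004 0.012 0 0 -0.75; 0.005 0.012 0 0 -0.75; 0.005 0.012 0 0 -0.75; 0.005 0.012 0 0 -0.75"

```text
clock: 42.55
eef_pos: [644.3, -150.4, 171.9]
tcp_rot: [[-0.992, 0.13, -0.0], [0.13, 0.992, -0.004], [-0.0, -0.004, -1.0]]
wrist_force: [-3.4, -4.3, 1.7]
finger_gap: 11.9
```

```bash
python3 go.py did .005 .012 0 0;python3 f.py
```

```text
cmd [ 644.53 -147.78  171.88   82.56] meas [ 644.28 -150.42  171.9 ] yaw 82.53 tilt [-0.0002 -0.004 ]
42.75 [ 644.26 -150.41  171.89] contact F grinder axes [-2.81 -4.96 10.22] sd [0.49 0.38 0.47] M [-0.73  0.5  -0.07] tilt [-0.19 -3.95] gap 11.83744989095481
```

```bash
python3 - <<'E'
from h import *
b=viewer.snapshot("side")[0];a=viewer.snapshot("top")[0];cv2.imwrite("pics/side8.png",b);cv2.imwrite("pics/top8.png",a)
crop(b,405,300,475,370,8,"pics/d15.png")
E
```

```text
(no output)
```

View pics/d15.png

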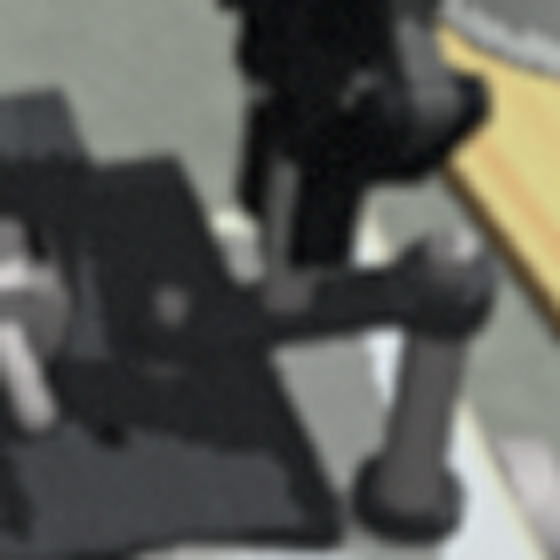

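>>> carry_out:
  series: "-0.003 -0.015 0 0 -0.75; -0.003 -0.025 0 0 -0.75; -0.003 -0.025 0 0 -0.6; -0.003 -0.025 0 0 -0.4; -0.003 -0.025 0 0 -0.2; -0.003 -0.025 0 0 -0.1; -0.003 -0.025 0 0 -0.1; -0.003 -0.025 -0.2 0 -0.1; -0.003 -0.025 -0.5 0 -0.1; -0.003 -0.025 -0.9 0 -0.1; -0.003 -0.025 -0.9 0 -0.1"

```text
clock: 43.95
eef_pos: [648.2, -151.2, 269.7]
tcp_rot: [[-0.992, 0.129, 0.012], [0.129, 0.992, -0.003], [-0.012, -0.002, -1.0]]
wrist_force: [0.8, 0.3, 1.0]
finger_gap: 38.2
```

>>> carry_out:
  series: "0 0.4 -0.1 0 0; 0 0.8 -0.2 0 0; 0 1 -0.2 0 0; 0 1 -0.2 0 0; 0 1 -0.2 0 0"

```text
clock: 44.45
eef_pos: [657.3, -50.9, 281.4]
tcp_rot: [[-0.992, 0.128, -0.001], [0.128, 0.992, -0.001], [0.0, -0.001, -1.0]]
wrist_force: [-0.1, -0.7, -0.0]
finger_gap: 42.9
```

```bash
python3 go.py did -.003 -.025 -.9 0;python3 go.py did 0 1 -.2 0; python3 - <<'E'
from h import *
b=viewer.snapshot("side")[0];a=viewer.snapshot("top")[0];cv2.imwrite("pics/side9.png",b);cv2.imwrite("pics/top9.png",a)
cv2.imwrite("pics/d16.png",np.hstack([cv2.resize(b[275:375,385:475],None,fx=4.4,fy=5.5,interpolation=2),cv2.resize(a[150:230,440:520],None,fx=4.9,fy=550/80,interpolation=2)]))
E
```

```text
cmd [ 644.51 -150.29  261.88   82.56] meas [657.3  -50.93 281.36] yaw 82.63 tilt [-0.0006 -0.0006]
cmd [657.45 -51.14 281.88  82.56] meas [657.3  -50.93 281.36] yaw 82.63 tilt [-0.0006 -0.0006]
```

View pics/d16.png

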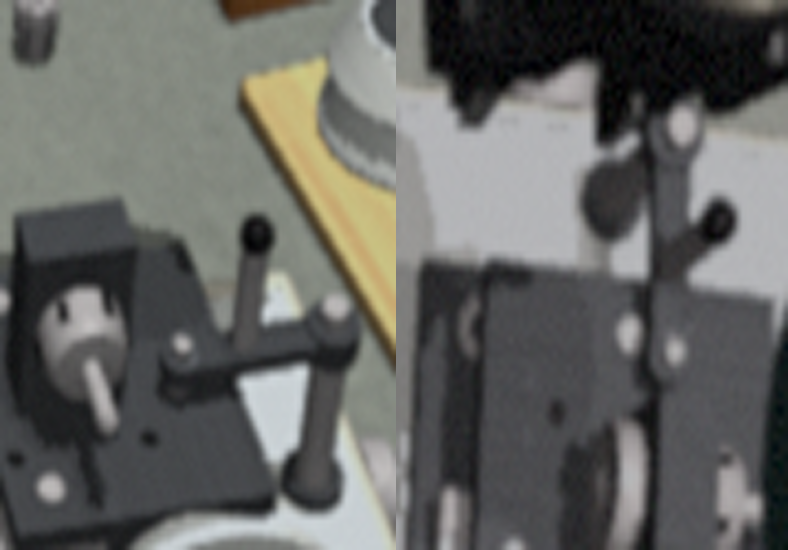

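```bash
python3 - <<'E'
from h import *
a=cv2.imread("pics/top9.png");b=cv2.imread("pics/side9.png")
def ref(im,u,v,sign,r=4):
    g=im.astype(float).mean(2);yy,xx=np.mgrid[0:480,0:640]
    for _ in range(3):
        rr=np.hypot(xx-u,yy-v);k=rr<r
        w=np.clip(sign*(g-np.percentile(g[k],40 if sign>0 else 60)),0,None)*k;u,v=(w*xx).sum()/w.sum(),(w*yy).sum()/w.sum()
    return u,v
T=lambda x,y:((x-396)/4.9-.4+440,y/6.875-.4+150)
S=lambda x,y:(x/4.4-.4+385,y/5.5-.4+275)
t={"post":ref(a,*T(683,126),1,3),"tip":ref(a,*T(675,352),1,2.5),"ball":T(717,220)}
s={"post":ref(b,*S(335,303),1,2.5),"tip":ref(b,*S(182,344),1,2.5),"ball":S(257,232)}
P={}
for k in t: P[k]=tri(t[k],s[k]);print(k,t[k],s[k],P[k], "raw",T(683,126),)
z={"post":151,"tip":147,"ball":193.5}
for nm,f in(("tri",lambda k:P[k][0]),("top",lambda k:ray("top",*t[k],z[k])),("side",lambda k:ray("side",*s[k],z[k]))):
    p,q,r=f("post"),f("tip"),f("ball")
    for lab,x in(("tip",q),("ball",r)):
        v=x-p;print(nm,lab,"len",np.hypot(v[0],v[1]),"theta deg (grinder -7.4)",np.degrees(np.arctan2(v[1],v[0]))%360-82.6)
E
```

```text
post (np.float64(498.16671184602876), np.float64(167.72567091352667)) (np.float64(460.8772727272727), np.float64(329.98939393939395)) (array([ 683.69, -154.78,  153.21]), np.float64(0.8559439992123135)) raw (498.1714285714286, 167.92727272727274)
tip (np.float64(496.57492581602366), np.float64(200.62203264094956)) (np.float64(426.0959821428572), np.float64(337.0401785714286)) (array([ 616.1 , -148.22,  148.35]), np.float64(0.8723616419994938)) raw (498.1714285714286, 167.92727272727274)
ball (505.1102040816327, 181.6) (443.0090909090909, 316.78181818181815) (array([ 644.3 , -150.21,  192.72]), np.float64(0.8565652144968245)) raw (498.1714285714286, 167.92727272727274)
tri tip len 67.91079824778757 theta deg (grinder -7.4) 91.85672641423048
tri ball len 39.65297544153363 theta deg (grinder -7.4) 90.78430624749791
top tip len 68.28637492237311 theta deg (grinder -7.4) 91.59670141612867
top ball len 40.61839802969141 theta deg (grinder -7.4) 89.20471052700177
side tip len 68.51095048120905 theta deg (grinder -7.4) 92.59389219592418
side ball len 41.29742875200998 theta deg (grinder -7.4) 94.94352854006681
```

```bash
python3 go.py plan 644.6 -150.2 176 82.6
```

```text
shift [-8.0000e-04 -9.9900e-01  1.0588e+00] turn -0.0004
```

>>> carry_out:
  series: "0 -0.4 0 0 0; 0 -0.8 0 0 0; 0 -0.999 0.1 0 -0.1; 0 -0.999 0.3 0 -0.1; 0 -0.999 0.5 0 -0.1; 0 -0.999 0.7 0 -0.1; 0 -0.999 0.9 0 -0.1; 0 -0.999 1 0 -0.1; 0 -0.999 1 0 -0.3; 0 -0.999 1 0 -0.5; 0 -0.999 1 0 -0.6; 0 -0.999 1 0 -0.6"

```text
clock: 45.75
eef_pos: [645.4, -150.4, 183.5]
tcp_rot: [[-0.992, 0.13, 0.002], [0.13, 0.992, -0.001], [-0.003, -0.0, -1.0]]
wrist_force: [0.3, -0.1, 0.3]
finger_gap: 17.1
```

```bash
python3 go.py did 0 -.999 1 0;python3 f.py
```

```text
cmd [ 644.52 -150.19  181.88   82.56] meas [ 645.41 -150.41  183.46] yaw 82.56 tilt [ 0.0025 -0.0006]
45.95 [ 645.13 -150.3   183.04] contact F grinder axes [0.31 0.39 8.74] sd [0.88 0.17 0.56] M [-0.02 -0.    0.01] tilt [ 1.78 -0.48] gap 17.04380394545773
```

>>> carry_out:
  series: "0 0 0.05 0 -0.6; 0 0 0.1 0 -0.6; 0 0.01 0.1 0 -0.6; 0 0.02 0.1 0 -0.6; 0 0.025 0.1 0 -0.6; 0 0.03 0.1 0 -0.6; 0 0.034 0.1 0 -0.6; 0 0.034 0.1 0 -0.6"

```text
clock: 46.75
eef_pos: [644.3, -147.2, 171.4]
tcp_rot: [[-0.992, 0.13, -0.001], [0.13, 0.992, -0.0], [0.001, -0.001, -1.0]]
wrist_force: [-1.7, -3.9, -2.6]
finger_gap: 17.0
```

```bash
python3 go.py did 0 .034 .1 0;python3 f.py
```

```text
cmd [ 644.96 -146.82  171.88   82.56] meas [ 644.31 -147.22  171.4 ] yaw 82.55 tilt [-0.0015 -0.0003]
46.95 [ 644.41 -147.15  171.53] contact F grinder axes [-1.68 -4.24  5.64] sd [0.5  0.62 0.59] M [-0.66  0.27 -0.03] tilt [-1.21 -0.27] gap 17.046365211430633
```

>>> carry_out:
  series: "0 0.003 0 0 -0.6; 0 0.005 0 0 -0.6; 0 0.005 0 0 -0.6; 0 0.005 0 0 -0.6"

```text
clock: 47.35
eef_pos: [644.5, -146.5, 171.6]
tcp_rot: [[-0.992, 0.13, -0.001], [0.13, 0.992, -0.0], [0.001, -0.0, -1.0]]
wrist_force: [-2.6, -3.0, -3.5]
finger_gap: 16.7
```

```bash
python3 go.py did 0 .005 0 0;python3 f.py
```

```text
cmd [ 645.02 -146.33  171.88   82.56] meas [ 644.46 -146.52  171.62] yaw 82.55 tilt [-0.0012 -0.0001]
47.55 [ 644.46 -146.53  171.59] contact F grinder axes [-1.73 -4.12  5.82] sd [0.24 0.63 0.33] M [-0.66  0.26  0.  ] tilt [-1.25 -0.15] gap 17.028650350271313
```

>>> carry_out:
  series: "0 -0.015 0 0 -0.6; 0 -0.025 0 0 -0.4; 0 -0.025 0 0 -0.1; 0 -0.025 0 0 -0.1; 0 -0.025 -0.2 0 -0.1; 0 -0.025 -0.5 0 -0.1; 0 -0.025 -0.9 0 -0.1; 0 -0.025 -1 0 -0.1; 0 -0.025 -1 0 0"

```text
clock: 48.45
eef_pos: [646.5, -149.0, 275.5]
tcp_rot: [[-0.992, 0.129, 0.006], [0.129, 0.992, -0.001], [-0.006, -0.001, -1.0]]
wrist_force: [-0.9, -0.4, -0.6]
finger_gap: 42.8
```

>>> carry_out:
  series: "0 0.4 -0.1 0 0; 0 0.8 -0.2 0 0; 0 1 -0.2 0 0; 0 1 -0.2 0 0; 0 1 -0.2 0 0"

```text
clock: 48.95
eef_pos: [656.8, -49.3, 289.7]
tcp_rot: [[-0.992, 0.128, -0.003], [0.128, 0.992, -0.0], [0.003, -0.001, -1.0]]
wrist_force: [-0.5, 0.4, -0.3]
finger_gap: 42.6
```

>>> carry_out:
  series: "-0.3 0.4 0 0 0; -0.3 0.8 0 0 0; -0.3 1 0 0 0; -0.3 1 0 0 0; -0.3 1 0 0 0"

```text
clock: 49.45
eef_pos: [699.9, 44.6, 291.1]
tcp_rot: [[-0.992, 0.129, -0.001], [0.129, 0.992, -0.001], [0.001, -0.001, -1.0]]
wrist_force: [0.5, 0.5, 0.4]
finger_gap: 42.7
```

```bash
python3 go.py did 0 -.025 -1 0;python3 go.py did 0 1 -.2 0;python3 go.py did -.3 1 0 0; python3 - <<'E'
from pl import *
b,ds=viewer.snapshot("side");a,d=viewer.snapshot("top");cv2.imwrite("pics/side10.png",b);cv2.imwrite("pics/top10.png",a)
for i in range(2):
    plane("top",d,np.array([578.,-130.8]),-7.4,126.6);plane("side",ds,np.array([578.7,-131.6]),-7.4,126.6)
    b,ds=viewer.snapshot("side");a,d=viewer.snapshot("top")
cv2.imwrite("pics/d17.png",np.hstack([cv2.resize(b[275:375,385:475],None,fx=4.4,fy=5.5,interpolation=2),cv2.resize(a[150:230,440:520],None,fx=4.9,fy=550/80,interpolation=2)]))
E
```

```text
cmd [ 644.7  -148.81  271.88   82.56] meas [699.88  44.59 291.06] yaw 82.57 tilt [-0.0014 -0.0013]
cmd [657.65 -49.65 291.88  82.56] meas [699.88  44.59 291.06] yaw 82.57 tilt [-0.0014 -0.0013]
cmd [700.34  45.63 291.88  82.56] meas [699.88  44.59 291.06] yaw 82.57 tilt [-0.0014 -0.0013]
top 165 slopes mrad [10.67 15.06] +- [11.63 14.67] z0 126.16338203461433 rms 1.3371651287867 yrange 31.659732115848353 58.93800498535968
side 1064 slopes mrad [-0.39  2.36] +- [1.19 1.1 ] z0 126.27564079387238 rms 1.3374272666649292 yrange -58.89988132390298 58.90138774053234
top 160 slopes mrad [-34.05   8.92] +- [12.46 15.19] z0 124.90719186218497 rms 1.4089263217376906 yrange 31.3885246521828 58.92253924055984
side 1066 slopes mrad [-1.87  2.06] +- [1.17 1.08] z0 126.27559212374207 rms 1.3109809112018986 yrange -58.8067254341234 58.59295604338869
```

View pics/d17.png

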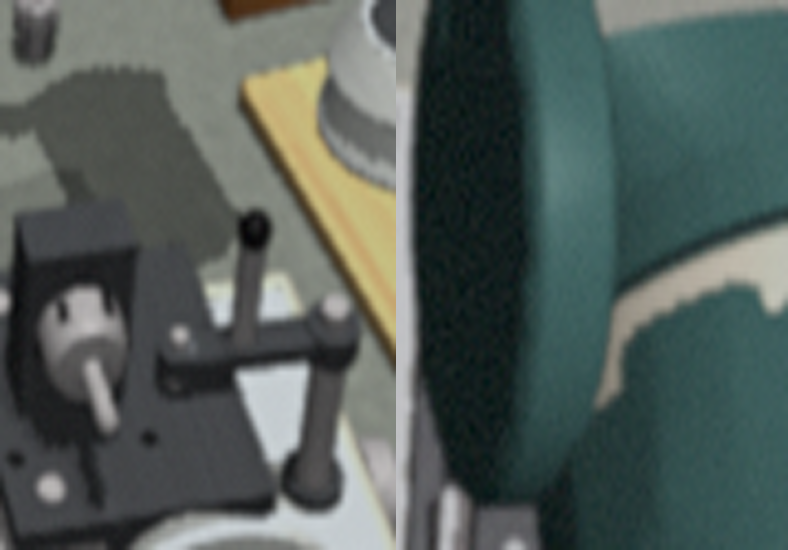

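>>> carry_out:
  series: "0.3 0.4 0 0 0; 0.6 0.8 0 0 0; 0.8 1 0 0 0; 0.8 1 0 0 0; 0.8 1 0 0 0"

```text
clock: 50.25
eef_pos: [633.9, 155.1, 292.3]
tcp_rot: [[-0.992, 0.128, 0.001], [0.128, 0.992, -0.001], [-0.001, -0.0, -1.0]]
wrist_force: [-0.4, -0.8, 0.7]
finger_gap: 42.8
```

>>> carry_out:
  series: "0.3 0.4 0 0 0; 0.6 0.8 0 0 0; 0.8 1 0 0 0; 0.8 1 0 0 0; 0.8 1 0 0 0"

```text
clock: 50.75
eef_pos: [568.4, 263.8, 292.0]
tcp_rot: [[-0.992, 0.13, 0.001], [0.13, 0.992, -0.001], [-0.001, -0.001, -1.0]]
wrist_force: [0.4, -0.1, 0.3]
finger_gap: 42.5
```

```bash
python3 go.py did .8 1 0 0;python3 go.py did .8 1 0 0; python3 - <<'E'
from pl import *
for i in range(2):
    b,ds=viewer.snapshot("side");a,d=viewer.snapshot("top")
    plane("top",d,np.array([578.,-130.8]),-7.4,126.6);plane("side",ds,np.array([578.7,-131.6]),-7.4,126.6)
cv2.imwrite("pics/side11.png",b);cv2.imwrite("pics/top11.png",a)
cv2.imwrite("pics/d18.png",np.hstack([cv2.resize(b[275:375,385:475],None,fx=4.4,fy=5.5,interpolation=2),cv2.resize(a[150:230,440:520],None,fx=4.9,fy=550/80,interpolation=2)]))
E
```

```text
cmd [633.97 155.14 291.88  82.56] meas [568.4  263.84 291.98] yaw 82.56 tilt [ 0.0009 -0.0008]
cmd [567.59 264.66 291.88  82.56] meas [568.4  263.84 291.98] yaw 82.56 tilt [ 0.0009 -0.0008]
top 1402 slopes mrad [-5.17  1.66] +- [1.14 0.95] z0 126.34216850746353 rms 1.4012588297030035 yrange -58.93343627497514 58.9957022057451
side 1048 slopes mrad [-1.48 -0.87] +- [1.19 1.09] z0 126.27356601120415 rms 1.3237704681168188 yrange -58.943436016276976 58.890336090633895
top 1410 slopes mrad [-3.81  1.54] +- [1.14 0.95] z0 126.34759569879688 rms 1.4061128096746447 yrange -58.98098108703364 58.97775930480197
side 1065 slopes mrad [-3.43  0.87] +- [1.16 1.06] z0 126.3766801446755 rms 1.2973723433347826 yrange -58.96291085218117 58.98737658004938
```

View pics/d18.png

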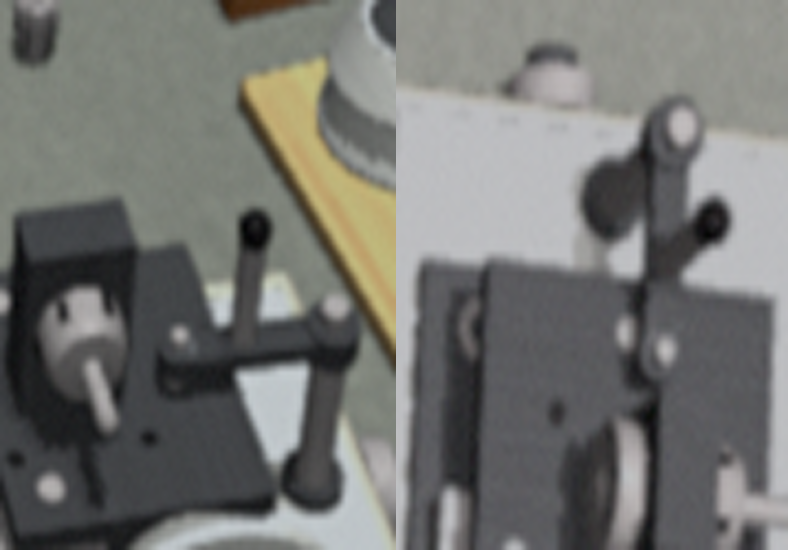

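```bash
python3 - <<'E'
from h import *
a=cv2.imread("pics/top11.png");b=cv2.imread("pics/side11.png")
def ref(im,u,v,sign,r=4):
    g=im.astype(float).mean(2);yy,xx=np.mgrid[0:480,0:640]
    for _ in range(3):
        rr=np.hypot(xx-u,yy-v);k=rr<r
        w=np.clip(sign*(g-np.percentile(g[k],40 if sign>0 else 60)),0,None)*k;u,v=(w*xx).sum()/w.sum(),(w*yy).sum()/w.sum()
    return u,v
T=lambda x,y:((x-396)/4.9-.4+440,y/6.875-.4+150)
S=lambda x,y:(x/4.4-.4+385,y/5.5-.4+275)
t={"post":ref(a,*T(683,126),1,3),"tip":ref(a,*T(663,350),1,2.5),"ball":T(713,220)}
s={"post":ref(b,*S(335,303),1,2.5),"tip":ref(b,*S(181,338),1,2.5),"ball":S(256,229)}
P={}
for k in t: P[k]=tri(t[k],s[k]);print(k,t[k],s[k],P[k])
z={"post":151,"tip":147,"ball":193.5}
for nm,f in(("tri",lambda k:P[k][0]),("top",lambda k:ray("top",*t[k],z[k])),("side",lambda k:ray("side",*s[k],z[k]))):
    p,q,r=f("post"),f("tip"),f("ball")
    for lab,x in(("tip",q),("ball",r)):
        v=x-p;print(nm,lab,"len",np.hypot(v[0],v[1]),"theta deg (grinder -7.4)",np.degrees(np.arctan2(v[1],v[0]))%360-82.6)
E
```

```text
post (np.float64(498.14923167848707), np.float64(167.75856973995275)) (np.float64(460.8888888888889), np.float64(330.0116086235489)) (array([ 683.68, -154.78,  153.14]), np.float64(0.9118078199185938))
tip (np.float64(494.6939853076217), np.float64(200.39669421487605)) (np.float64(425.49472295514516), np.float64(335.3746701846966)) (array([ 616.63, -144.25,  148.79]), np.float64(0.953516946539215))
ball (504.2938775510204, 181.6) (442.78181818181815, 316.23636363636365) (array([ 644.49, -148.69,  192.65]), np.float64(1.0293483588963668))
tri tip len 67.8733039662373 theta deg (grinder -7.4) 88.4751740789684
tri ball len 39.669953583739385 theta deg (grinder -7.4) 88.56053125728488
top tip len 68.14394439975585 theta deg (grinder -7.4) 88.37836871683541
top ball len 40.76311575364466 theta deg (grinder -7.4) 87.01256580455276
side tip len 68.19746781344564 theta deg (grinder -7.4) 88.8131239319276
side ball len 41.11271482365338 theta deg (grinder -7.4) 92.80589433060706
```

```bash
python3 -c "
from bench import manip
print(manip.get_obs()['clock'],manip.get_obs()['wrist_force']);print(manip.finish_job())"
```

```text
50.95 [-0.03017577  0.20108889 -0.33319743]
the job is handed in; nothing more can be done
None
```

The dark collet head is seated on the kinematic base, and the hold-down arm is swung over its plate about 1.5° short of square. I handed the job in at about 51 s, with the gripper well clear of everything.

**Seating the head**
- **Tilt in the grip:** the head tipped about 1.5° nose-down in the grip. The vee foot therefore touched first, and I lowered the head with light contact. The highest reading was about 14 N on the seats, against the 30 N limit.
- **Working it home:** on the first release the cone foot was still about 0.8 mm up. I re-gripped lightly and worked the head in small y and yaw moves until it stopped moving, then let go.

**Last checks on the head**
- **Level:** within about 3 mrad of the depth readings' own bias, with no height left over.
- **Position:** its centre was at (577.7, -131.3) mm, against (577.7, -131.4) mm predicted from the seats. This was measured before the clamp swing. After the swing I repeated only the level and height check, which was unchanged.
- **What disagreed:** the yaw readings scattered between about -6.6° and -7.7°, against about -7.4° for the grinder. I judged the seating from level, height and position instead.

**Hold-down arm**
- **Final angle:** the first swing ended about 2° past square, near the stop, so I nudged it back. It now measures about 88.5° (1.545 rad, against the 1.57 asked) from both views. Rougher single-view readings of the pin ball ranged from 87° to 93°.
- **Not corrected:** I left the remaining 1.5° because another nudge might have overshot again.

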